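# Show the mark under a vase to the inventory camera

### The arm

A 6-joint arm with a two-finger parallel gripper is mounted at the origin on the work surface. World frame = base frame: x ahead of the robot, y to its left, z up, the work surface at z = 0. Lengths are in m, angles in rad, forces in N, time in s.
With the tool pointing down it reaches from about 0.35 to 0.85 m from the base axis. Payload 8.1 kg.
Tool frame: the origin (TCP) lies at the very end of the fingers, on their centre line; the grasp point (between the pads) lies 19 mm behind it; z points along the fingers, y is the line along which they close (so a half turn about z gives the same grasp; the last joint's range is limited). The gripper opens to 93 mm and grips with 3 to 60 N. Pads are 15 mm wide; open, the fingers measure 128 mm over their backs; the gripper's body (75 mm by 188 mm) begins 65 mm behind the grasp point.
Start: joints at [1.044, 0.13, 1.488, -0, 1.523, -0.085], TCP at [0.257, 0.542, 0.184] pointing down, gripper open.
Joint ranges: [-2.96, 2.96], [-0.89, 2.26], [0.02, 2.5], [-1.34, 4.48], [0, 2.73], [-2.66, 2.66]. Speed limits (rad/s): [2.39, 2.39, 2.79, 3.14, 3.14, 3.14].

### API

Orientations are given as a rotation vector (axis times angle).
In Python, from plant import robot gives the robot as it stands.
- The arm moves only by the tool play_rows, never from a script. Its argument "deltas" is one flat list of numbers, 5 for each row, row after row: the shift along the tool's x, y, z in mm, then the turn about the tool's z in degrees, then the finger opening in mm, from 0 to 93. A call has 1 to 10 rows; each row shifts and turns the commanded pose from where the row before left it, along the tool's axes as they then stand; what a row does not reach is not made up. A row lasts 1/12 s, in which the tool goes at most 41.7 mm and 7.16 degrees, less where a joint would pass 70% of its speed; a pose out of reach is approached as far as the arm can. A call with a gripper value outside its range is refused whole. The fingers move at their own pace and stop on an object; "newtons" is the grip in N (left out, the last holds). Time passes only in rows, so rows that do not move let the fingers close. It gives the time, the measured TCP pose, the force, the opening and the grip force at its end, in the units of the state.
- robot.read_state(): the state, without advancing time (a new reading comes with each control period).
- robot.read_camera(name): name is "scene" or "top" or "wrist"; returns a dict with "pixels" (480x640x3 uint8, blue, green, red), "mtx" (3x3 intrinsics, pixels), "D" ([k1, k2, p1, p2, k3] as OpenCV has them; the pictures are not rectified), "eye" and "rotation" of the camera in the world. Camera axes: x right, y up, looking along -z (the intrinsics and any distortion apply to the point x, -y, -z); pixel columns grow to the right and rows downward; lengths in m; the calibration is good to about 2 mm. A picture is of the moment at which its call begins. There is no depth.
- robot.close_job(): hands the job in; it is judged then, once.
The state is a dict: "t": time; "q": joint angles; "dq": joint speeds; "joint_torque": joint torques, N m; "tool_pos": TCP position; "orientation": TCP orientation; "force": force on the tool from outside, world axes, zero at the start; "wrist_torque": the same for the moment, N m; "opening": finger opening in m; "gripper_force": force on a finger pad.
Only numpy, scipy, OpenCV 4.12 (cv2) and the standard library are available. Lean on these libraries where they do the work, as an engineer would, in place of code of your own. Each camera call takes 0.05 s, during which the arm holds its last target. There are 200 camera calls.

### The job

We are photographing the maker's marks under the blue vases. Take the grey background board out of the rack and lean it back on the wooden easel, roughly in the middle, standing on the ledge and flat against the uprights, and let go of it; then pick the straight-sided vase (not the round-bellied one) out of the padded tray and hold it in the air in front of the camera with the underside of its foot square to the lens, in the centre of the view and 12 cm from the lens. Finish while holding it there, still, for the picture, and do not disturb the camera or the other pieces.

Things in the scene. Friction and masses are not known exactly. Their poses are not given: they have to be found in the camera images.
- board: Stiff plain grey background board, 200 mm wide, 180 mm high, 9 mm thick, 0.2 kg, both faces alike. Starts standing upright in the middle slot of the rack. Origin: middle of its lower edge; x across the thickness, y along the width, z up the board to its upper edge (180 mm from the origin).
- board_mid (a point): Centre of the board (90 mm up its z axis from the board's origin).
- rack: Light-wood rack for trays, fixed: base 130 x 170 mm, four rows of 10 mm dowels that end 76 mm above the counter and make three slots 14 mm wide along its y axis, 24 mm apart. The board stands in the middle slot, on the base 12 mm above the counter. Origin: underside centre; z up.
- easel: Dark wooden display stand (tabletop easel), fixed. Two uprights, 130 mm apart, lean back 15 degrees from the camera and end 150 mm above the ledge along the slope; open between them above 109 mm. The 170 mm long ledge is 34 mm deep, with a 12 mm lip at its front. Origin: on the counter, 32 mm below the corner of ledge and uprights; x to its front (to the camera), z up.
- easel_rest (a point): Middle of the corner between the ledge and the uprights' front faces, 32 mm above the counter. x square out of the uprights to the front, y along the ledge, z up the uprights' slope; the ledge is square to them. A board that leans as it should has the middle of its lower edge 4.5 mm along x from here and its own z along this z.
- tray: Padded wooden tray, fixed, 180 x 235 mm, walls 28 mm high, floor 6 mm. Two lanes along its x axis at y = +52 and -52 mm, each with two grey V-shaped foam saddles (14 mm thick, at x = +32 and -32 mm, 35 mm high, 50 mm free between them for the fingers); a vase lies in each lane. Origin: underside centre; z up.
- vase: The wanted vase: blue ceramic, white ornament, straight-sided, 110 mm long, body a 42 mm cylinder between a 54 mm foot and a 52 mm flared rim, about 0.18 kg. Lies level in one lane of the tray, axis 42 mm above the counter along the tray's x axis, foot to the tray's +x end (away from the robot). Origin: middle of its axis; x along the axis to the foot.
- vase_foot (a point): Centre of the underside of the wanted vase's foot (white, with the small dark mark), 55 mm along x from the vase's origin.
- urn: The other vase in the tray: same colours, length, foot and rim, but with a round belly 62 mm in diameter between narrower 42 mm parts; lies likewise in the other lane. Leave it there. Origin: in the middle of its axis.
- focus (a point): Point 12 cm in front of the lens, on its line of view. The lens (60 mm wide) is on a black camera (116 x 64 x 36 mm) on a table tripod, some 300 mm in front of the easel, yields if pushed, top below 265 mm. x points from the lens along the view, to the easel and 7 to 18 degrees down, y level, z up; the front glass is 120 mm back along x, the tripod's column 64 mm behind it, feet 78 mm around.
- jug: Yellow jug with a blue handle, 135 mm high, 100 mm in diameter, standing loose; a bystander. Origin: underside centre.
- candlestick: Silver candlestick, 150 mm high, foot 90 mm in diameter, standing loose; a bystander. Origin: underside centre.
Not all that is in view belongs to the job. What is shaped like the part that bears focus but turquoise is not meant.

How it is judged:
By the outcome, as a careful person would: the job done as asked, in the order asked, and still so for the second after the job is handed in, while the arm keeps its last pose, push and grip.
It also fails if it takes over 56 s, if anything falls off the work surface, if the arm or the gripper's body presses on something with over 40 N, if the wrist force passes 120 N, or if a joint passes its speed limit or range.

## Working session

There is one attempt and no reset: what is moved stays moved. The work goes in short steps, Python scripts to look and compute and a tool call to move; the robot and the scene stay as the last step left them, time stands still between calls to the robot, and variables do not carry over. Pictures are saved under pics/ and viewed, at most 10 in all, crops included, and the job is handed in when it is done.

Besides the shell and the picture viewer there is one more tool, called after "Call:" as name(argument=value, ...) on one line, values as JSON. play_rows: Moves the arm, as the interface text tells. Its arguments: {"type":"object","properties":{"deltas":{"type":"array"},"newtons":{"type":"number"}},"required":["deltas"]}

```bash
ls; mkdir -p pics
python3 - <<'E'
from plant import robot
import cv2,pickle
d={}
for n in("scene","top","wrist"):
    c=robot.read_camera(n);d[n]=c;cv2.imwrite(f"pics/{n}0.png",c["pixels"]);print(n,c["mtx"].tolist(),c["D"],c["eye"],c["rotation"])
pickle.dump(d,open("c0.pkl","wb"))
s=robot.read_state();print(s)
E
```

```text
pics
scene [[451.55801382237416, 0.0, 322.3303679593234], [0.0, 451.55801382237416, 245.1716666396712], [0.0, 0.0, 1.0]] [-0.1121148  0.         0.         0.         0.       ] [1.2028145  0.4180979  0.83632503] [0.45391495 0.86278086 2.01242179]
top [[481.49569125900194, 0.0, 321.9063257512793], [0.0, 481.49569125900194, 242.8754385203535], [0.0, 0.0, 1.0]] [-0.08033694  0.          0.          0.          0.        ] [0.4539722  0.01449907 1.22748571] [ 0.09685162 -0.10530458 -1.57268878]
wrist [[356.785483832483, 0.0, 319.9478488259465], [0.0, 356.785483832483, 236.3279371519308], [0.0, 0.0, 1.0]] [-0.03164299  0.          0.          0.          0.        ] [0.19630795 0.57056294 0.38241292] [-0.22026181 -0.1383633   1.12370912]
{'t': 0.15, 'q': array([ 1.04360467e+00,  1.30983579e-01,  1.48897508e+00, -2.25811060e-05,
        1.52302121e+00, -8.54335501e-02]), 'dq': array([ 0.00155126, -0.00313406, -0.00570134,  0.00036638, -0.00069719,
        0.00014719]), 'joint_torque': array([-9.38514713e-04, -5.60485554e+01, -4.92326939e+01,  7.66248093e-02,
        3.09269526e-02, -1.58204889e-04]), 'tool_pos': array([0.25628682, 0.54199021, 0.1833606 ]), 'orientation': array([-6.88194617e-01, -3.06488094e+00,  2.08801941e-03]), 'force': array([-0.18318907,  0.37037774, -0.72625353]), 'wrist_torque': array([ 0.01177456, -0.0507879 , -0.01580084]), 'gripper_force': 0.0, 'opening': 0.09265877622524236}
```

View pics/scene0.png

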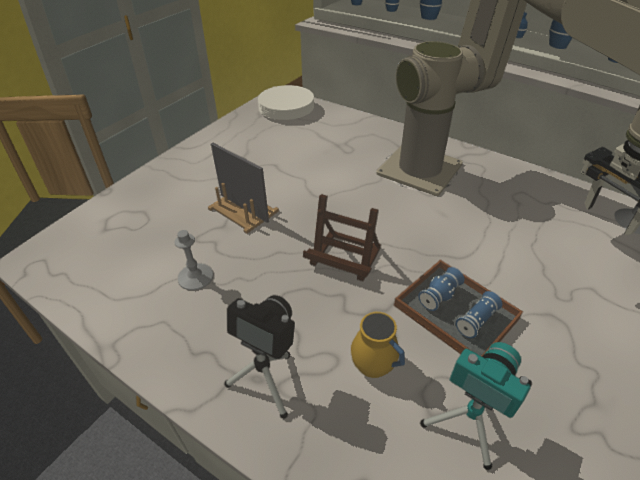

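View pics/top0.png

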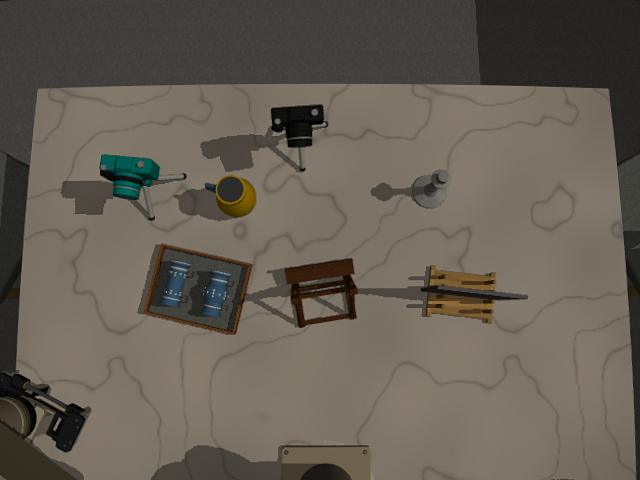

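```bash
cat > h.py <<'E'
import numpy as np,cv2,pickle
from scipy.spatial.transform import Rotation as R
F=np.diag([1.,-1,-1])
def ext(c):
    M=F@R.from_rotvec(c["rotation"]).as_matrix().T   # world->cv
    return M,-M@np.asarray(c["eye"])
def proj(c,P):
    M,t=ext(c);return cv2.projectPoints(np.atleast_2d(np.asarray(P,float)),cv2.Rodrigues(M)[0],t,c["mtx"],c["D"])[0][:,0]
def ray(c,uv):
    M,_=ext(c);n=cv2.undistortPoints(np.array([[uv]],float),c["mtx"],c["D"])[0,0]
    d=M.T@np.array([n[0],n[1],1]);return np.asarray(c["eye"]),d/np.linalg.norm(d)
def onz(c,uv,z):
    e,d=ray(c,uv);return e+d*(z-e[2])/d[2]
def tri(*cu):
    A=np.zeros((3,3));b=np.zeros(3)
    for c,uv in cu:
        e,d=ray(c,uv);Q=np.eye(3)-np.outer(d,d);A+=Q;b+=Q@e
    return np.linalg.solve(A,b)
def tile(im,x,y,w,h,s):
    o=cv2.resize(im[y:y+h,x:x+w],None,fx=s,fy=s,interpolation=cv2.INTER_CUBIC)
    for k in range(0,w,20): cv2.putText(o,str(x+k),(k*s,8),0,.3,(0,0,255),1);o[:12,k*s]=(0,0,255)
    for k in range(20,h,20): cv2.putText(o,str(y+k),(0,k*s+3),0,.3,(0,0,255),1)
    return o
E
python3 - <<'E'
from h import *
d=pickle.load(open("c0.pkl","rb"));t=d["top"]["pixels"];s=d["scene"]["pixels"]
f=lambda im,L:np.vstack([np.hstack([tile(im,x,y,100,75,4) for x,y in r]) for r in L])
cv2.imwrite("pics/mt.png",f(t,[[(150,255),(275,255)],[(415,255),(255,95)]]))
cv2.imwrite("pics/ms.png",f(s,[[(415,255),(295,195)],[(200,145),(215,285)]]))
print(R.from_rotvec(d["wrist"]["rotation"]).as_matrix())
E
```

```text
[[ 4.27046536e-01 -8.76985397e-01 -2.20290420e-01]
 [ 9.04229130e-01  4.13918698e-01  1.05076126e-01]
 [-9.67903995e-04 -2.44065411e-01  9.69758289e-01]]
```

View pics/mt.png

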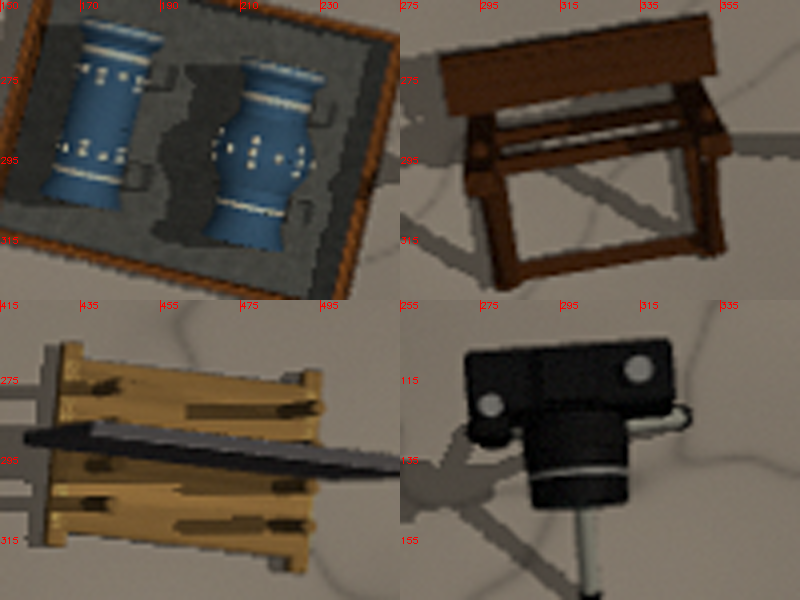

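View pics/ms.png

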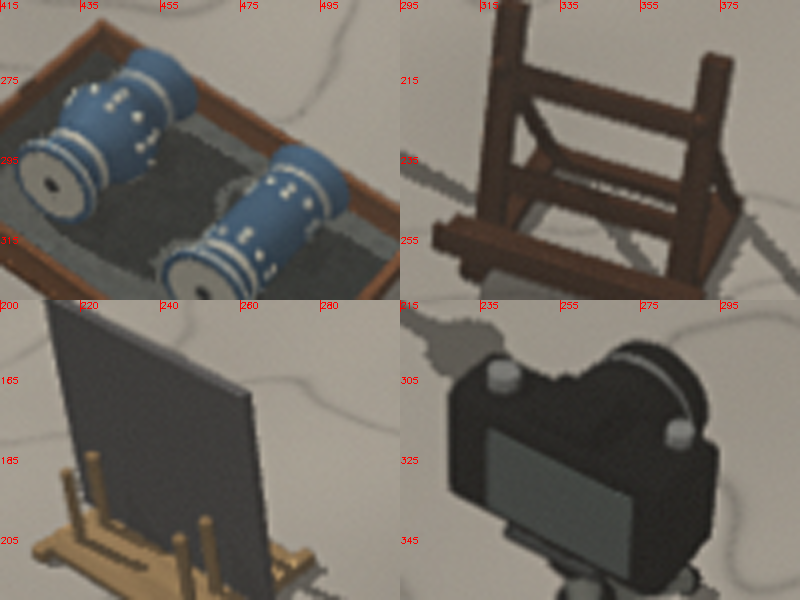

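Straight vase: top (175,283) / scene (478,315) – parallel sides; urn: top (215,293) / scene (440,288) – round belly. Wanted camera is the black one, top (298,130); the turquoise one at (128,175) is not meant.

Run:
```python
from h import *
d=pickle.load(open("c0.pkl","rb"));t=d["top"];s=d["scene"]
p=lambda n,v:print(n,np.round(v,4))
p("board TL",onz(t,(438.7,286.5),.192));p("TR",onz(t,(526.5,297),.192))
p("scene bl",onz(s,(211.7,145),.192));p("br",onz(s,(262.5,168),.192))
for u in [(285,269.2),(353,258.2),(354.5,273.2),(286.7,283.7)]: p("ledge",onz(t,u,.04))
p("vase rim/foot top",[onz(t,(171.5+4,302.5),.068),onz(t,(181,263.5),.068)])
p("lens front",[onz(t,(388/4-100+100+255-65+0,0),.2)] )
# lens ring front: crop4 origin (255,95): corners (532,500),(628,505) -> 
for u in [(255+132/4,95+200/4),(255+228/4,95+207/4),(255+125/4,95+172/4),(255+228/4,95+167/4)]: p("lens",onz(t,u,.22))
for u in [(255+68/4,95+52/4),(255+272/4,95+40/4)]: p("cam back",onz(t,u,.24))
x=__import__("plant").robot.read_state();Rt=R.from_rotvec(x["orientation"]).as_matrix();p("tool R",Rt)
w=d["wrist"];p("eye in tool",Rt.T@(w["eye"]-x["tool_pos"]));p("R",Rt.T@R.from_rotvec(w["rotation"]).as_matrix())
```

```text
board TL [ 0.492 -0.243  0.192]
TR [ 0.4674 -0.4361  0.192 ]
scene bl [ 0.4799 -0.4274  0.192 ]
br [ 0.4927 -0.2378  0.192 ]
ledge [0.5424 0.0992 0.04  ]
ledge [ 0.569  -0.0691  0.04  ]
ledge [ 0.5317 -0.0724  0.04  ]
ledge [0.5066 0.0949 0.04  ]
vase rim/foot top [[0.4606 0.361  0.068 ]
 [0.5548 0.3503 0.068 ]]
lens front [[1.1642 0.0882 0.2   ]]
lens [0.7992 0.0815 0.22  ]
lens [0.795  0.0293 0.22  ]
lens [0.8151 0.0854 0.22  ]
lens [0.8177 0.0293 0.22  ]
cam back [0.876  0.1154 0.24  ]
cam back [0.8823 0.0051 0.24  ]
tool R [[-9.040e-01  4.275e-01 -7.000e-04]
 [ 4.275e-01  9.040e-01 -1.200e-03]
 [ 1.000e-04 -1.400e-03 -1.000e+00]]
eye in tool [ 6.65e-02 -1.00e-04 -1.99e-01]
R [[ 5.000e-04  9.697e-01  2.442e-01]
 [ 1.000e+00 -4.000e-04 -5.000e-04]
 [-4.000e-04  2.442e-01 -9.697e-01]]
```

Call:
play_rows(deltas=[-28.5,-12.4,-18.4,0,93,-28.5,-12.4,-18.4,0,93,-28.5,-12.4,-18.4,0,93,-28.5,-12.4,-18.4,0,93,-28.5,-12.4,-18.4,0,93,-28.5,-12.4,-18.4,0,93,-28.5,-12.4,-18.4,0,93,-28.5,-12.4,-18.4,0,93,0,0,0,0,93,0,0,0,0,93])

```text
t: 0.98
tool_pos: [0.4216, 0.3545, 0.3324]
orientation: [0.693, 3.063, 0.003]
force: [-0.4, 0.1, 0.2]
opening: 0.0931
gripper_force: 0.0
```

```bash
cat >> h.py <<'E'
def snap(name,cam="wrist"):
    from plant import robot
    c=robot.read_camera(cam);c["st"]=robot.read_state();pickle.dump(c,open(name+".pkl","wb"));cv2.imwrite(f"pics/{name}.png",c["pixels"])
    return c
E
python3 -c "
from h import *
c=snap('w1');print(c['eye'],c['rotation'],c['st']['tool_pos'],c['st']['q'])"
```

```text
[0.36124172 0.38276617 0.5315454 ] [-0.21941107 -0.14171427  1.12015209] [0.42039146 0.35514052 0.33109538] [ 6.07946092e-01 -1.65074976e-02  1.37588224e+00  4.64536264e-04
  1.78220526e+00 -5.19501198e-01]
```

View pics/w1.png

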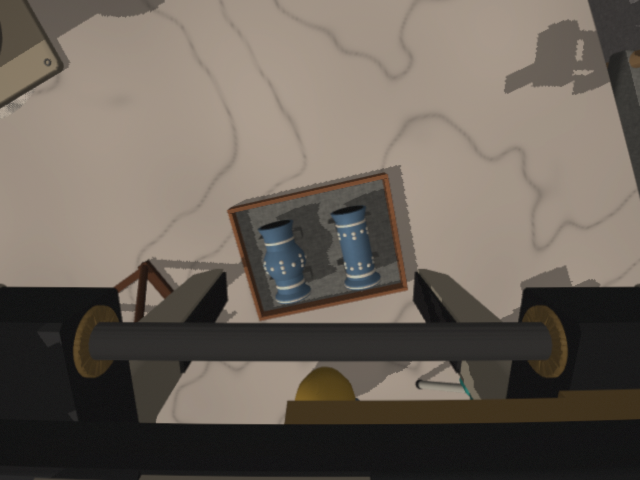

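Run:
```python
from h import *
c=pickle.load(open("w1.pkl","rb"))
K=np.array([onz(c,u,.028) for u in [(230,210),(387,175),(407,289),(261,319)]])[:,:2]
print(K.round(4), [np.linalg.norm(K[i]-K[i-1]).round(4) for i in range(4)])
o=K.mean(0);ex=(K[3]+K[2]-K[0]-K[1]);ex/=np.linalg.norm(ex);ey=(K[1]+K[2]-K[0]-K[3]);ey/=np.linalg.norm(ey)
print("tray",o,np.degrees(np.arctan2(ex[1],ex[0])),np.degrees(np.arctan2(ey[1],ey[0])))
a,b=onz(c,(349,211),.045),onz(c,(362.5,284),.042);print("vase",a,b,np.linalg.norm(a-b),(a+b)/2,np.degrees(np.arctan2(*(b-a)[1::-1])))
th=np.radians(np.degrees(np.arctan2(ex[1],ex[0])));print("lane",o+.052*np.array([-np.sin(th),np.cos(th)]))
t=pickle.load(open("c0.pkl","rb"))["top"]
print("tray top view",[onz(t,u,.028)[:2].round(4) for u in [(162,244.5),(252,264),(236,333),(146,314)]])
```

```text
[[0.3862 0.2297]
 [0.4372 0.4519]
 [0.608  0.413 ]
 [0.5568 0.1899]] [np.float64(0.1751), np.float64(0.2279), np.float64(0.1752), np.float64(0.2289)]
tray [0.49706811 0.32112058] -12.978310702493467 77.06463496375827
vase [0.45752682 0.38278884 0.045     ] [0.56552685 0.35602309 0.042     ] 0.11130773968607106 [0.51152684 0.36940597 0.0435    ] -13.919220068973003
lane [0.50874638 0.37179225]
tray top view [array([0.6066, 0.4122]), array([0.5565, 0.1827]), array([0.3861, 0.2203]), array([0.4322, 0.4468])]
```

Call:
play_rows(deltas=[-19,-32,0,0,93,-19,-32,0,0,93,-19,-32,0,0,93,-19,-32,0,0,93,-19,-32,0,0,93,-19,-32,0,0,93,-19,-32,0,0,93,-19,-32,0,0,93,-19,-32,0,0,93,0,0,0,0,93])

```text
t: 1.87
tool_pos: [0.4512, 0.0176, 0.3296]
orientation: [-0.694, -3.062, 0.004]
force: [0.4, -0.3, 0.2]
opening: 0.093
gripper_force: 0.0
```

```bash
python3 -c "
from h import *
c=snap('w2');print(c['st']['tool_pos'],c['st']['q'])"
```

```text
[0.45117437 0.02018717 0.3297396 ] [-6.87062095e-02 -2.82209807e-01  1.61773890e+00 -2.15687905e-04
  1.80849978e+00 -1.19417600e+00]
```

Call:
play_rows(deltas=[0,0,0,7,93,0,0,0,7,93,0,0,0,7,93,0,0,0,7,93,0,0,0,7,93,0,0,0,7,93,0,0,0,7,93,0,0,0,7,93,0,0,0,7,93,0,0,0,7,93])

```text
t: 2.75
tool_pos: [0.4512, 0.0242, 0.3302]
orientation: [-2.324, -2.111, 0.001]
force: [-0.8, 1.5, 0.6]
opening: 0.093
gripper_force: 0.0
```

Call:
play_rows(deltas=[-35,3,0,0,60,-35,3,0,0,60,-35,3,0,0,60,-35,3,0,0,60,-35,3,0,0,60,-35,3,0,0,60,-35,3,0,0,60,-35,3,0,0,60,-35,3,0,0,60,0,0,0,0,60])

```text
t: 3.58
tool_pos: [0.4493, -0.297, 0.3287]
orientation: [-2.322, -2.112, 0.003]
force: [0.0, 0.6, 1.3]
opening: 0.0599
gripper_force: 0.0
```

```bash
python3 -c "
from h import *
a=pickle.load(open('w2.pkl','rb'))['pixels']
c=snap('w3');print(c['st']['tool_pos'],c['st']['q'],c['eye']);
cv2.imwrite('pics/w23.png',np.hstack([a[::1,:400],c['pixels'][:,120:520]]))"
```

```text
[ 0.44963698 -0.29458499  0.32899781] [-6.75527160e-01 -4.76168344e-02  1.41011786e+00  1.84929457e-04
  1.78276853e+00 -5.81539890e-01] [ 0.45691511 -0.23064275  0.52790276]
```

View pics/w23.png

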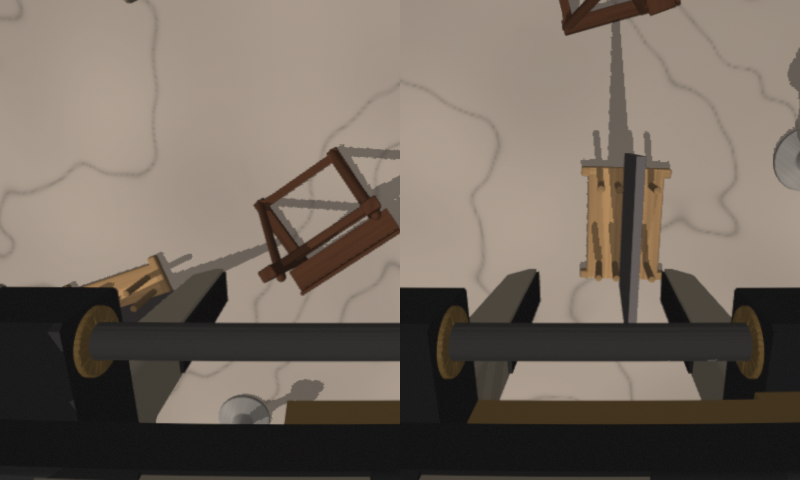

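Run:
```python
from h import *
c=pickle.load(open("w3.pkl","rb"))
a,b=onz(c,(360,156),.192),onz(c,(352,322),.192);print("edge",a,b,np.degrees(np.arctan2(*(a-b)[1::-1])))
K=np.array([onz(c,u,.012) for u in [(303,168),(390,172),(381,280),(301,275)]]);print("rack",K.mean(0),K.round(4))
Rt=R.from_rotvec(c["st"]["orientation"]).as_matrix();print(Rt.round(3))
m=a+ (b-a)/np.linalg.norm(b-a)*.1;print("board mid",m,"delta tool mm",1000*Rt.T@(m-c["st"]["tool_pos"]))
w=pickle.load(open("w2.pkl","rb"))["pixels"];cv2.imwrite("pics/e2.png",tile(w,250,140,200,150,4))
```

```text
edge [ 0.49199269 -0.24175728  0.192     ] [ 0.47262065 -0.40822936  0.192     ] 83.36245195286699
rack [ 0.48004321 -0.34614657  0.012     ] [[ 0.4288 -0.2568  0.012 ]
 [ 0.552  -0.274   0.012 ]
 [ 0.5305 -0.4367  0.012 ]
 [ 0.4088 -0.4171  0.012 ]]
[[ 0.094  0.996 -0.003]
 [ 0.996 -0.094  0.002]
 [ 0.002 -0.003 -1.   ]]
board mid [ 0.48043388 -0.341087    0.192     ] delta tool mm [-43.7050647   35.43047922 136.79851458]
```

View pics/e2.png

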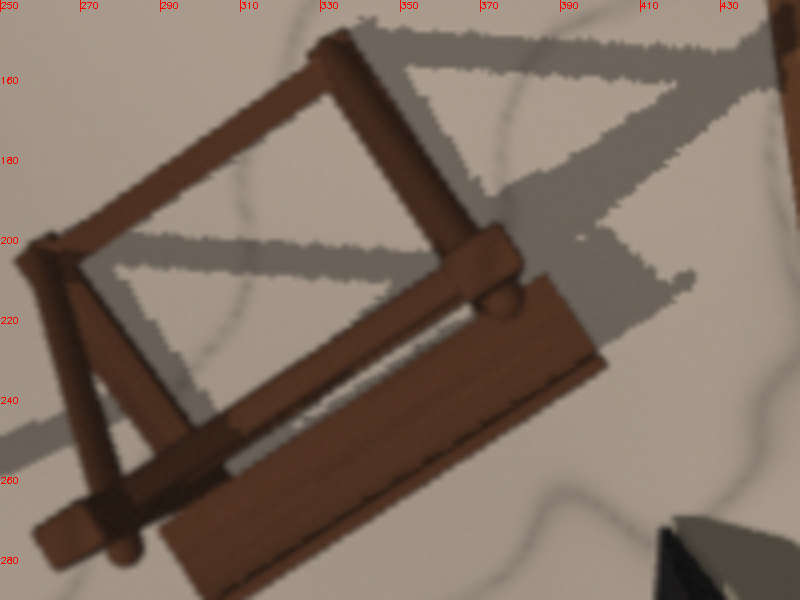

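Run:
```python
from h import *
c=pickle.load(open("w2.pkl","rb"));t=pickle.load(open("c0.pkl","rb"));T=t["top"];S=t["scene"]
f=lambda x,y:(250+x/4,140+y/4)
ang=lambda a,b:np.degrees(np.arctan2(*(a-b)[1::-1]))
L,Rr=onz(c,f(160,528),.032),onz(c,f(545,275),.032);print("ledge back R,L(+y?)",L,Rr,np.linalg.norm(L-Rr),ang(Rr,L),(L+Rr)/2)
q=onz(c,f(215,600),.052),onz(c,f(597,350),.052);print("lip top front",q,np.linalg.norm(q[0]-q[1]),ang(q[1],q[0]),sum(q)/2)
u=onz(c,f(84,556),.177),onz(c,f(494,283),.177);print("upr tops",u,np.linalg.norm(u[0]-u[1]),ang(u[1],u[0]),sum(u)/2)
g=lambda x,y:(275+x/4,255+y/4)
l=[onz(T,g(x,y),z) for x,y,z in [(40,57,.052),(312,13,.052),(318,73,.032),(47,115,.032)]]
print("top: front mid",(l[0]+l[1])/2,"back mid",(l[2]+l[3])/2,ang(l[0],l[1]),ang(l[3],l[2]))
# model test: easel yaw a, corner o
a=np.radians(9);
```

```text
ledge back R,L(+y?) [ 0.53347843 -0.07107975  0.032     ] [0.50757381 0.09372464 0.032     ] 0.16682786298644503 98.93289348279959 [0.52052612 0.01132244 0.032     ]
lip top front (array([ 0.56063142, -0.06080974,  0.052     ]), array([0.5345444 , 0.09780623, 0.052     ])) 0.1607468766223986 99.33962758922479 [0.54758791 0.01849825 0.052     ]
upr tops (array([ 0.49050166, -0.05827248,  0.177     ]), array([0.47015838, 0.06764592, 0.177     ])) 0.12755114011250468 99.17736252041027 [0.48033002 0.00468672 0.177     ]
top: front mid [0.55450838 0.01503181 0.052     ] back mid [0.51947832 0.01115843 0.032     ] 98.98065528382554 98.56122824351272
```

Call:
play_rows(deltas=[-11,9,10,-0.3,60,-11,9,10,-0.3,60,-11,9,10,-0.4,50,-10.5,8.5,10,0,50,0,0,20,0,50,0,0,0,0,50])

```text
t: 4.13
tool_pos: [0.4812, -0.3371, 0.2661]
orientation: [-2.295, -2.134, 0.0]
force: [-1.1, 0.4, -1.6]
opening: 0.0497
gripper_force: 0.0
```

```bash
python3 -c "
from h import *
c=snap('w4');print(c['st']['tool_pos'],c['st']['orientation'],c['eye']);cv2.imwrite('pics/w4c.png',c['pixels'][60:460,170:470])"
```

```text
[ 0.48113082 -0.33732919  0.26823318] [-2.29626235e+00 -2.13514099e+00  4.36068296e-05] [ 0.48775247 -0.27155135  0.46567281]
```

View pics/w4c.png

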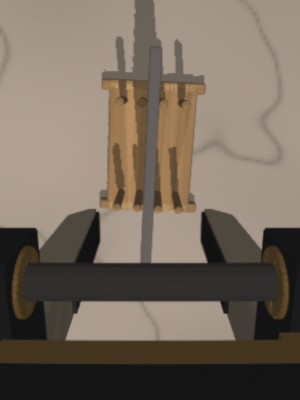

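Run:
```python
from h import *
c=pickle.load(open("w4.pkl","rb"))
a,b=onz(c,(325,108),.192),onz(c,(316.3,320),.192);print("edge",a,b,np.degrees(np.arctan2(*(a-b)[1::-1])))
Rt=R.from_rotvec(c["st"]["orientation"]).as_matrix();print(Rt.round(3),np.degrees(np.arctan2(Rt[1,0],Rt[0,0])))
m=a+ (b-a)/np.linalg.norm(b-a)*.1;print("board mid",m,"delta tool mm",1000*Rt.T@(m-c["st"]["tool_pos"]))
```

```text
edge [ 0.49214525 -0.24271375  0.192     ] [ 0.47326917 -0.41040172  0.192     ] 83.57744186127951
[[ 0.073  0.997 -0.004]
 [ 0.997 -0.073  0.004]
 [ 0.004 -0.004 -1.   ]] 85.83487879571409
board mid [ 0.48095923 -0.34208614  0.192     ] delta tool mm [-5.06914657  0.51329753 76.21152456]
```

Call:
play_rows(deltas=[-5,0.5,20,2.3,50,0,0,25,0,50,0,0,25,0,50,0,0,20,0,50,0,0,16,0,50,0,0,0,0,50,0,0,0,0,5,0,0,0,0,5,0,0,0,0,5,0,0,0,0,5], newtons=20)

```text
t: 5.02
tool_pos: [0.4822, -0.3462, 0.1674]
orientation: [2.343, 2.088, 0.001]
force: [-1.1, 0.8, 0.2]
opening: 0.0279
gripper_force: 0.0
```

Call:
play_rows(deltas=[0,0,0,0,5,0,0,0,0,5,0,0,0,0,5,0,0,-10,0,5,0,0,-15,0,5])

```text
t: 5.43
tool_pos: [0.4801, -0.345, 0.1892]
orientation: [-2.343, -2.087, 0.001]
force: [0.4, 0.5, -0.1]
opening: 0.0054
gripper_force: 0.0
```

```bash
python3 -c "
from h import *
c=snap('w5');print(c['st']['tool_pos'],c['st']['opening'],c['st']['gripper_force']);s=snap('s5','scene');t=snap('t5','top')
cv2.imwrite('pics/m5.png',np.hstack([c['pixels'][60:460,170:470],tile(s['pixels'],180,100,120,133,3)[:400],cv2.resize(np.zeros((4,1,3),np.uint8),(10,400))[:399].repeat(1,0)] if 0 else [c['pixels'][60:459,170:470],tile(s['pixels'],180,100,120,133,3)]))"
```

```text
[ 0.48189674 -0.34640739  0.19420543] 0.005400990548661097 0.0
```

View pics/m5.png

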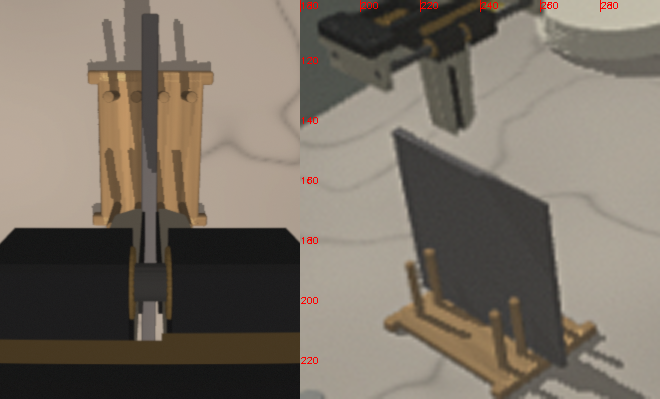

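Run:
```python
from h import *
s=pickle.load(open("s5.pkl","rb"));w=pickle.load(open("w5.pkl","rb"))
p=w["st"]["tool_pos"];print(s["st"]["tool_pos"],proj(s,p),proj(s,[.481,-.342,.192]))
for dz in(.02,.04):print(proj(s,p+[0,0,dz]))
for z in(.19,.21,.23): print(z,onz(s,(232,144),z))
print(proj(w,p))
```

```text
[ 0.48243684 -0.34684139  0.19375279] [[233.16402229 153.02549713]] [[234.7458019  154.05490605]]
[[232.12111813 146.49961316]]
[[231.05994748 139.83421956]]
0.19 [ 0.44424245 -0.3852517   0.19      ]
0.21 [ 0.46771584 -0.36039271  0.21      ]
0.23 [ 0.49118923 -0.33553371  0.23      ]
[[321.74212214 269.14271861]]
```

Call:
play_rows(deltas=[0,0,0,0,50,0,0,0,0,50,0,0,0,0,50,0,0,0,0,50,0,0,0,0,50,0,0,15,0,40,0,0,15,0,40,0,0,15,0,40,0,0,13,0,40,0,0,0,0,40])

```text
t: 6.42
tool_pos: [0.4795, -0.3443, 0.1286]
orientation: [-2.342, -2.086, 0.001]
force: [-0.4, 0.3, -0.0]
opening: 0.0398
gripper_force: 0.0
```

Call:
play_rows(deltas=[0,0,0,0,4,0,0,0,0,4,0,0,0,0,4,0,0,0,0,4,0,0,0,0,4,0,0,0,0,4,0,0,0,0,4,0,0,0,0,4])

```text
t: 7.08
tool_pos: [0.4813, -0.346, 0.1332]
orientation: [2.345, 2.089, -0.0]
force: [-2.1, 1.7, 6.1]
opening: 0.0094
gripper_force: 20.0
```

Call:
play_rows(deltas=[0,0,-10,0,4,0,0,-20,0,4,0,0,-30,0,4,0,0,-30,0,4,0,0,-30,0,4,0,0,-30,0,4,0,0,-25,0,4,0,0,-15,0,4,0,0,0,0,4,0,0,0,0,4], newtons=25)

```text
t: 7.92
tool_pos: [0.4816, -0.3459, 0.3229]
orientation: [2.345, 2.089, 0.0]
force: [0.9, -0.9, -2.6]
opening: 0.009
gripper_force: 25.0
```

```bash
python3 -c "
from h import *
from plant import robot
for i in range(3):
  s=snap('s6','scene');print(s['st']['tool_pos'].round(4),s['st']['force'].round(1),s['st']['opening'])
t=snap('t6','top');w=snap('w6')
print(R.from_rotvec(w['st']['orientation']).as_matrix().round(3))
cv2.imwrite('pics/m6.png',np.hstack([tile(s['pixels'],170,40,100,150,4),tile(t['pixels'],430,240,100,150,4)]))"
```

```text
[ 0.481  -0.3455  0.3211] [-0.6 -0.  -3. ] 0.008507832713518265
[ 0.4807 -0.3452  0.3202] [ 0.7  0.  -4. ] 0.008656474577243594
[ 0.4806 -0.3452  0.3199] [ 0.4 -0.2 -3.5] 0.008700073654794143
[[ 0.115  0.993 -0.002]
 [ 0.993 -0.115  0.002]
 [ 0.002 -0.003 -1.   ]]
```

View pics/m6.png

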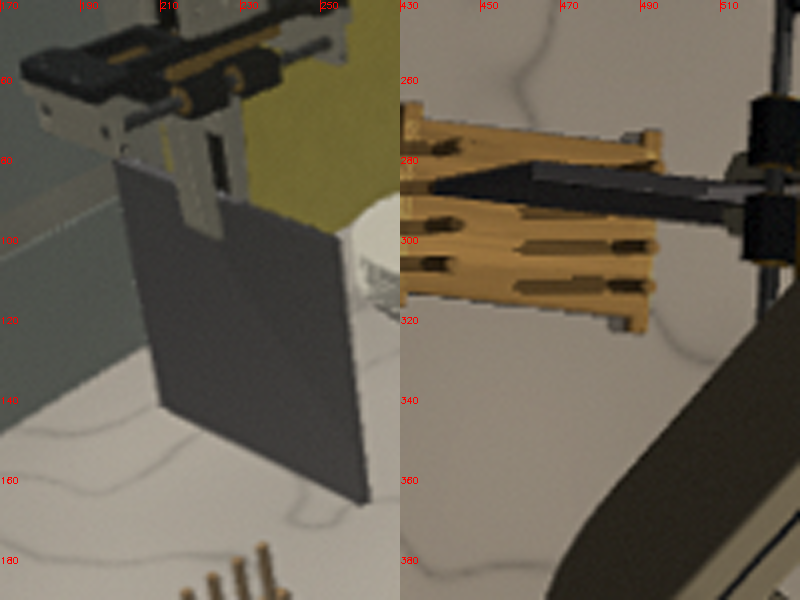

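Run:
```python
from h import *
from scipy.optimize import least_squares as ls
s=pickle.load(open("s6.pkl","rb"));t=pickle.load(open("t6.pkl","rb"));tp=s["st"]["tool_pos"]
uv=np.array([(210,141.2),(262,165.8),(199.2,80),(255.5,99.5)])
B=np.array([[4.5,-100,0],[4.5,100,0],[4.5,-100,180],[4.5,100,180]])/1e3
ut=np.array([(463.2,283),(437.5,286.7)]);Bt=np.array([[0,100,180],[0,100,0]])/1e3
pose=lambda v:(R.from_euler("ZYX",[v[3],v[4],v[5]]).as_matrix(),v[:3])
def f(v):
    M,o=pose(v);return np.r_[(proj(s,B@M.T+o)-uv).ravel(),(proj(t,Bt@M.T+o)-ut).ravel()]
r=ls(f,[.48,-.34,.19,-.1,0,0]);print(r.x[:3],np.degrees(r.x[3:]),r.fun.round(1))
print("board top z",r.x[2]+.18,"tool",tp)
```

```text
[ 0.48015457 -0.33701312  0.1974752 ] [-6.04328201 -0.37652434  0.53615048] [ 0.4  0.5 -0.4  0.5 -0.7 -1.1 -1.6 -0.1 -0.9  0.9 -0.5  0.3]
board top z 0.377475197385692 tool [ 0.48056214 -0.34515005  0.3198931 ]
```

Call:
play_rows(deltas=[0,0,0,-5.1,4,0,0,0,-5.1,4,0,0,0,-5.2,4,0,36,0,0,4,0,36,0,0,4,0,35,0,0,4,20,0,0,0,4,35,0,0,0,4,35,0,0,0,4,35,0,0,0,4])

```text
t: 9.0
tool_pos: [0.5673, -0.2045, 0.32]
orientation: [-2.043, -2.382, 0.001]
force: [0.4, 0.7, -2.3]
opening: 0.0092
gripper_force: 25.0
```

Call:
play_rows(deltas=[35,0,0,0,4,35,0,0,0,4,35,0,0,0,4,35,0,0,0,4,35,0,0,0,4,25,0,0,0,4,15,0,0,0,4,0,0,0,0,4,0,0,0,0,4])

```text
t: 9.75
tool_pos: [0.5346, 0.0073, 0.3216]
orientation: [-2.042, -2.387, 0.001]
force: [-0.1, -0.1, -3.1]
opening: 0.0089
gripper_force: 25.0
```

```bash
python3 -c "
from h import *
s=snap('s7','scene');t=snap('t7','top');w=snap('w7');st=w['st'];print(st['tool_pos'].round(4),st['opening'])
M=R.from_rotvec(st['orientation']).as_matrix();print(M.round(3))
print('d tool mm',1000*M.T@(np.array([.534,.0075,.18])-st['tool_pos']), 'yaw y',np.degrees(np.arctan2(M[1,1],M[0,1])))"
```

```text
[0.535  0.0057 0.3218] 0.008680897207665694
[[-0.152  0.988 -0.001]
 [ 0.988  0.152 -0.   ]
 [-0.    -0.001 -1.   ]]
d tool mm [  1.99556339  -0.54822628 141.79180944] yaw y 8.727241652258154
```

Call:
play_rows(deltas=[2,0,20,-0.4,4,0,0,30,0,4,0,0,30,0,4,0,0,30,0,4,0,0,25,0,4,0,0,12,0,4,0,0,3,0,4,0,0,3,0,4,0,0,0,0,4])

```text
t: 10.65
tool_pos: [0.5355, 0.0082, 0.1705]
orientation: [2.036, 2.391, 0.001]
force: [-0.3, 0.1, -2.9]
opening: 0.0092
gripper_force: 25.0
```

Call:
play_rows(deltas=[0,0,1.5,0,4,0,0,1.5,0,4,0,0,0,0,4])

```text
t: 10.9
tool_pos: [0.5354, 0.0086, 0.1673]
orientation: [2.035, 2.391, 0.002]
force: [0.3, -0.1, -2.0]
opening: 0.0089
gripper_force: 25.0
```

Call:
play_rows(deltas=[0,0,1.5,0,4,0,0,1.5,0,4,0,0,0,0,4])

```text
t: 11.15
tool_pos: [0.5346, 0.0086, 0.1631]
orientation: [-2.036, -2.392, 0.0]
force: [0.1, 0.1, -2.7]
opening: 0.0087
gripper_force: 25.0
```

Call:
play_rows(deltas=[0,0,1.5,0,4,0,0,1.5,0,4,0,0,0,0,4])

```text
t: 11.4
tool_pos: [0.5344, 0.0087, 0.1598]
orientation: [-2.036, -2.392, 0.001]
force: [-0.2, 0.9, -2.6]
opening: 0.0088
gripper_force: 25.0
```

Call:
play_rows(deltas=[0,0,1.5,0,4,0,0,0,0,4,0,0,0,0,4])

```text
t: 11.65
tool_pos: [0.535, 0.0084, 0.1594]
orientation: [2.036, 2.392, 0.001]
force: [-0.2, -1.4, 0.9]
opening: 0.0088
gripper_force: 25.0
```

Run:
```python
from h import *
s=snap('s8','scene');t=snap('t8','top');st=s['st'];print(st['tool_pos'],st['force'])
# easel wood vs grey board profile in scene along columns near the ledge
p=s['pixels'].astype(int)
o=np.array([.520,.0113,.032]);x=np.array([.987,.158,0]);y=np.array([-.158,.987,0])
for k in(-.06,0,.06):
    b,l=proj(s,o+y*k+x*.0175+[0,0,.008])[0],proj(s,o+y*k+x*.030+[0,0,.02])[0]
    u=int(b[0]);print(u,"board-bot row pred",b[1].round(1),"lip",l.round(1));print([(r,*p[r,u]) for r in range(int(b[1])-12,int(b[1])+14)])
```

```text
[0.53496867 0.00845464 0.15933905] [-0.15351202 -1.21474689  2.06939186]
314 board-bot row pred 252.6 lip [312.5 252.4]
[(240, np.int64(60), np.int64(60), np.int64(63)), (241, np.int64(58), np.int64(60), np.int64(62)), (242, np.int64(58), np.int64(59), np.int64(61)), (243, np.int64(59), np.int64(60), np.int64(62)), (244, np.int64(58), np.int64(60), np.int64(62)), (245, np.int64(57), np.int64(59), np.int64(62)), (246, np.int64(57), np.int64(59), np.int64(60)), (247, np.int64(58), np.int64(59), np.int64(62)), (248, np.int64(59), np.int64(60), np.int64(63)), (249, np.int64(59), np.int64(62), np.int64(63)), (250, np.int64(59), np.int64(61), np.int64(63)), (251, np.int64(57), np.int64(60), np.int64(61)), (252, np.int64(58), np.int64(60), np.int64(62)), (253, np.int64(51), np.int64(58), np.int64(70)), (254, np.int64(43), np.int64(55), np.int64(76)), (255, np.int64(38), np.int64(47), np.int64(62)), (256, np.int64(38), np.int64(47), np.int64(59)), (257, np.int64(37), np.int64(45), np.int64(58)), (258, np.int64(41), np.int64(48), np.int64(60)), (259, np.int64(35), np.int64(44), np.int64(57)),
[... 2238 characters left out ...]
np.int64(62)), (266, np.int64(56), np.int64(58), np.int64(60)), (267, np.int64(47), np.int64(49), np.int64(54)), (268, np.int64(36), np.int64(43), np.int64(55)), (269, np.int64(37), np.int64(46), np.int64(58)), (270, np.int64(38), np.int64(45), np.int64(57)), (271, np.int64(35), np.int64(44), np.int64(57)), (272, np.int64(37), np.int64(45), np.int64(57)), (273, np.int64(35), np.int64(43), np.int64(55)), (274, np.int64(35), np.int64(43), np.int64(56)), (275, np.int64(35), np.int64(43), np.int64(52)), (276, np.int64(34), np.int64(38), np.int64(48)), (277, np.int64(35), np.int64(42), np.int64(51)), (278, np.int64(32), np.int64(39), np.int64(48)), (279, np.int64(40), np.int64(46), np.int64(55))]
```

Call:
play_rows(deltas=[0,0,0,0,14,0,0,0,0,18,0,0,0,0,22,0,0,0,0,24,0,-4,0,0,24,0,-5,0,0,24,0,-5,0,0,24,0,-5,0,0,24,0,-5,0,0,24,0,-5,0,0,24])

```text
t: 12.58
tool_pos: [0.5054, 0.0038, 0.1589]
orientation: [2.036, 2.392, -0.0]
force: [-0.3, -0.7, -0.5]
opening: 0.024
gripper_force: 0.1
```

Call:
play_rows(deltas=[0,-5,0,0,24,0,-5,0,0,24,0,-5,0,0,24,0,-4,0,0,24,0,-3,0,0,24,0,-2,0,0,24,0,0,0,0,24])

```text
t: 13.17
tool_pos: [0.4822, 0.0001, 0.1589]
orientation: [2.036, 2.392, 0.0]
force: [0.4, -0.2, -0.6]
opening: 0.024
gripper_force: 0.0
```

```bash
cat > bf.py <<'E'
from h import *
from scipy.optimize import least_squares as ls
def mask(p):
    p=p.astype(int);return (p.max(2)-p.min(2)<=9)&(p.max(2)<80)&(p.max(2)>45)
def quad(s):
    m=mask(s['pixels']).astype(np.uint8);m=cv2.morphologyEx(m,cv2.MORPH_OPEN,np.ones((3,3)))
    n,l,st,ce=cv2.connectedComponentsWithStats(m)
    for i in np.argsort(-st[1:,4])[:4]+1: print(st[i],ce[i].round(1))
    return l,st,ce
E
python3 - <<'E'
from bf import *
s=snap('s9','scene');print(s['st']['tool_pos'],s['st']['force'],s['st']['gripper_force'])
l,st,ce=quad(s)
E
```

```text
[4.82374750e-01 1.26993167e-04 1.58953708e-01] [0.93949399 0.10076174 0.59282643] 0.0
[    0   289   218   191 13451] [ 51.9 402.3]
[ 301  184   87   88 5290] [342.9 227.1]
[   0  198   84   60 1978] [ 34.7 220.6]
[ 430  284   49   53 1184] [453.4 309.3]
```

```bash
cat >> bf.py <<'E'
def boardpts(lean=15,off=4.5,dy=0,slide=0):
    a=np.radians(9.1);x=np.array([np.cos(a),np.sin(a),0]);y=np.array([-x[1],x[0],0]);L=np.radians(15)
    ex=x*np.cos(L)+np.array([0,0,np.sin(L)]);o=np.array([.520,.0113,.032])+ex*(off+slide)+y*dy
    L=np.radians(lean);bx=x*np.cos(L)+np.array([0,0,np.sin(L)]);bz=-x*np.sin(L)+np.array([0,0,np.cos(L)])
    return np.array([o+bx*.0045+y*j*.1+bz*h for h,j in((.025,-1),(.025,1),(.18,1),(.18,-1))])
E
python3 - <<'E'
from bf import *
s=pickle.load(open('s9.pkl','rb'));l,st,ce=quad(s)
i=l[240,345] or l[230,350];m=(l==i).astype(np.uint8);c=cv2.findContours(m,0,1)[0][0];h=cv2.convexHull(c)
print(cv2.approxPolyDP(h,3,True)[:,0].tolist())
for L in(0,5,10,15):print(L,proj(s,boardpts(L)).round(1).tolist())
for r in (186,190,195,200,210,230,250): 
    q=np.where(m[r])[0];print(r,q.min() if len(q) else 0,q.max() if len(q) else 0)
E
```

```text
[    0   289   218   191 13451] [ 51.9 402.3]
[ 301  184   87   88 5290] [342.9 227.1]
[   0  198   84   60 1978] [ 34.7 220.6]
[ 430  284   49   53 1184] [453.4 309.3]
[[307, 184], [387, 204], [375, 271], [301, 248]]
0 [[613.0, -53.6], [582.0, -59.6], [576.1, -35.5], [606.6, -29.7]]
5 [[613.0, -53.5], [582.0, -59.6], [576.2, -35.1], [606.8, -29.3]]
10 [[613.1, -53.5], [582.0, -59.5], [576.3, -35.0], [607.0, -29.1]]
15 [[613.1, -53.4], [582.0, -59.5], [576.4, -35.1], [607.3, -29.2]]
186 307 316
190 307 332
195 306 351
200 306 374
210 305 386
230 303 382
250 306 379
```

```bash
sed -i 's/off=4.5/off=.0045/' bf.py
python3 - <<'E'
from bf import *
s=pickle.load(open('s9.pkl','rb'))
for L in(0,10,13,15,17):print(L,proj(s,boardpts(L)).round(1).tolist())
print(proj(s,boardpts(15,slide=.008)).round(1).tolist(),proj(s,boardpts(15,dy=.005)).round(1).tolist())
E
```

```text
0 [[301.7, 240.7], [376.9, 263.9], [382.3, 214.0], [299.0, 191.3]]
10 [[302.4, 239.5], [377.5, 262.6], [386.9, 206.3], [305.0, 184.5]]
13 [[302.7, 239.2], [377.7, 262.2], [388.1, 204.5], [306.8, 182.9]]
15 [[302.8, 239.0], [377.8, 262.0], [388.9, 203.4], [307.9, 182.0]]
17 [[303.0, 238.8], [378.0, 261.8], [389.7, 202.4], [309.1, 181.1]]
[[301.4, 240.3], [376.8, 263.5], [387.9, 204.6], [306.5, 183.0]] [[304.6, 239.5], [379.8, 262.6], [391.1, 203.9], [309.8, 182.5]]
```

Call:
play_rows(deltas=[0,-2,0,0,24,0,0,0,0,24])

```text
t: 13.38
tool_pos: [0.4804, -0.0002, 0.1589]
orientation: [2.036, 2.392, 0.0]
force: [0.7, 0.7, -1.0]
opening: 0.0241
gripper_force: 0.2
```

Call:
play_rows(deltas=[0,-2,0,0,24,0,0,0,0,24])

```text
t: 13.55
tool_pos: [0.4787, -0.0005, 0.159]
orientation: [2.036, 2.392, 0.001]
force: [1.5, 1.4, -0.5]
opening: 0.0237
gripper_force: 0.7
```

Call:
play_rows(deltas=[0,-2,0,0,24,0,0,0,0,24])

```text
t: 13.72
tool_pos: [0.4765, -0.0009, 0.1591]
orientation: [2.036, 2.392, 0.0]
force: [2.0, 0.2, 0.3]
opening: 0.024
gripper_force: 1.0
```

```bash
cat >> bf.py <<'E'
def corners(s,pt):
    """front-face corners from lines fitted to grey-mask side/top edges, subpixel by gradient"""
    m=cv2.morphologyEx(mask(s['pixels']).astype(np.uint8),cv2.MORPH_OPEN,np.ones((3,3)));l=cv2.connectedComponents(m)[1]
    m=(l==l[pt[1],pt[0]]).astype(np.uint8);c=max(cv2.findContours(m,0,1)[0],key=len);return cv2.approxPolyDP(cv2.convexHull(c),3,True)[:,0].tolist()
E
python3 - <<'E'
from bf import *
s=snap('s10','scene');print(s['st']['tool_pos'],s['st']['force'],corners(s,(345,240)),corners(s,(320,230)))
E
```

```text
[ 0.47654831 -0.00085871  0.15907976] [1.76641011 0.12493766 0.96331037] [[308, 184], [387, 203], [374, 272], [300, 249]] [[308, 184], [387, 203], [374, 272], [300, 249]]
```

Run:
```python
from bf import *
s=pickle.load(open('s10.pkl','rb'));p=s['pixels'].astype(int)
import bf
def full(**k):
    q=boardpts(**k);e=(q[2]-q[1])/.155;return np.vstack([q[0]-e*.025,q[1]-e*.025,q[2],q[3]])
for sl in(0,.004,.008):
  for L in(13,15): print(sl,L,proj(s,full(lean=L,slide=sl)).round(1).tolist())
print(p[240:256,302].mean(1).astype(int), p[262:278,376].mean(1).astype(int), p[178:190,312].mean(1).astype(int),p[196:208,383].mean(1).astype(int))
print(p[215,296:312].mean(1).astype(int),p[225,376:392].mean(1).astype(int),proj(s,np.array([full()[0]*.5+full()[3]*.5,full()[1]*.5+full()[2]*.5])))
```

```text
0 13 [[302.1, 247.5], [376.2, 270.7], [388.1, 204.5], [306.8, 182.9]]
0 15 [[302.1, 247.5], [376.2, 270.7], [388.9, 203.4], [307.9, 182.0]]
0.004 13 [[301.4, 248.2], [375.7, 271.5], [387.6, 205.1], [306.0, 183.4]]
0.004 15 [[301.4, 248.1], [375.7, 271.5], [388.4, 204.0], [307.2, 182.5]]
0.008 13 [[300.7, 248.9], [375.2, 272.3], [387.1, 205.7], [305.3, 184.0]]
0.008 15 [[300.7, 248.8], [375.2, 272.3], [387.9, 204.6], [306.5, 183.0]]
[ 69  69  70  68  69  68  69  71  71  69  72 103 136 138 144 136] [ 62  83 110 128 147 158 151 122  84  87  95  94  95  94  94  93] [162 163 163 161 138  85  70  69  70  72  71  70] [153 152 153 154 152 129  60  60  63  63  62  61]
[152 152 151 151 150 151 150 123  70  67  69  70  69  71  70  71] [ 63  63  63  64  62  61  60  61 106 159 158 156 155 156 157 155] [[304.86280944 215.99936511]
 [382.31881528 238.44844952]]
```

```bash
cat >> bf.py <<'E'
def full(**k):
    q=boardpts(**k);e=(q[2]-q[1])/.155;return np.vstack([q[0]-e*.025,q[1]-e*.025,q[2],q[3]])
def cross(im,x0,x1,col=None,row=None):
    v=(im[x0:x1,col] if row is None else im[row,x0:x1]).astype(float).mean(-1)
    lo,hi=v.min(),np.percentile(v,90);th=105;k=[i for i in range(len(v)-1) if (v[i]-th)*(v[i+1]-th)<0]
    return [round(x0+i+(v[i]-th)/(v[i]-v[i+1]),2) for i in k]
def fit(s,L,pts):
    # pts: list of (edge 0bottom 1right 2top 3left, (u,v))
    def f(v):
        q=proj(s,full(lean=v[0]*10,slide=v[1]/100,dy=v[2]/100));o=[]
        for e,(u,w) in pts:
            a,b=q[e],q[(e+1)%4];n=np.array([b[1]-a[1],a[0]-b[0]]);o.append(n@(np.array([u,w])-a)/np.linalg.norm(n))
        return o
    r=ls(f,[1.5,0,0]);print("lean",r.x[0]*10,"slide mm",r.x[1]*10,"dy mm",r.x[2]*10,np.round(r.fun,2))
def measure(s):
    p=s['pixels'];o=[]
    for c in(302,303,304):
        k=cross(p,243,258,col=c);print(c,k);o+= [(0,(c,k[0]))] if k else []
    for r in(210,222,234):
        k=cross(p,294,312,row=r);o+=[(3,(k[-1],r))] if k else []
    for r in(215,225,240):
        k=cross(p,374,396,row=r);o+=[(1,(k[0],r))] if k else []
    for c in(311,316,380,384):
        k=cross(p,172,215,col=c);o+=[(2,(c,k[0]))] if k else []
    print([(e,np.round(q,1).tolist()) for e,q in o]);fit(s,0,o)
E
python3 - <<'E'
from bf import *
measure(pickle.load(open('s10.pkl','rb')))
E
```

```text
302 [np.float64(251.06)]
303 [np.float64(256.99)]
304 []
[(0, [302.0, 251.1]), (0, [303.0, 257.0]), (3, [303.7, 210.0]), (3, [302.4, 222.0]), (3, [300.7, 234.0]), (1, [386.2, 215.0]), (1, [384.0, 225.0]), (1, [380.9, 240.0]), (2, [311.0, 182.6]), (2, [316.0, 174.5]), (2, [380.0, 172.8]), (2, [384.0, 174.2])]
lean 37.6995594186111 slide mm -14.030761145686325 dy mm -16.731798456151218 [ -7.02 -12.39  -3.04  -1.44  -0.22  -0.79  -1.28  -2.25   8.89  -0.18
 -17.81 -17.41]
```

Run:
```python
from bf import *
s=pickle.load(open('s10.pkl','rb'));p=s['pixels']
o=[(2,(312,182.6)),(2,(383,201.3))]
for r in range(206,243,6):
    k=cross(p,292,312,row=r);k and o.append((3,(k[-1],r)))
for r in range(212,262,6):
    k=cross(p,370,396,row=r);k and o.append((1,(k[0],r)))
print([(e,np.round(q,1).tolist()) for e,q in o]);fit(s,0,o);fit(s,0,o+[(0,(301.5,250.8))])
for r in range(236,262,2): print(r,p[r,294:308].mean(-1).astype(int),p[r+14,366:384].mean(-1).astype(int))
```

```text
[(2, [312.0, 182.6]), (2, [383.0, 201.3]), (3, [304.4, 206.0]), (3, [303.6, 212.0]), (3, [302.7, 218.0]), (3, [301.9, 224.0]), (3, [301.4, 230.0]), (3, [300.5, 236.0]), (3, [299.7, 242.0]), (1, [386.8, 212.0]), (1, [385.5, 218.0]), (1, [384.2, 224.0]), (1, [381.8, 236.0]), (1, [380.4, 242.0]), (1, [380.8, 248.0]), (1, [382.5, 254.0]), (1, [377.3, 260.0])]
lean 20.92366124053301 slide mm 18.945106418078257 dy mm 0.5350648507714733 [-0.69 -0.76 -0.45 -0.52 -0.61 -0.59 -0.31 -0.38 -0.44  0.5   0.5   0.51
  0.39  0.51 -1.13 -4.03 -0.26]
lean 20.386695353417437 slide mm 17.291261607388556 dy mm 0.28651824501769946 [-0.65 -0.71 -0.43 -0.53 -0.65 -0.64 -0.39 -0.48 -0.57  0.41  0.42  0.44
  0.34  0.48 -1.15 -4.04 -0.25  0.22]
236 [151 153 149 152 153 152 140  74  66  69  70  71  68  70] [ 66  67  69  70  67  68  68  70  69  68  68  69  66  75  94  97  92 109]
238 [151 151 151 151 153 150 120  67  67  70  70  69  70  71] [69 67 67 68 69 67 67 69 67 69 68 66 67 90 95 93 94 91]
240 [151 151 152 152 154 146  91  66  69  69  70  69  69  70] [ 69  68  67  66  71  69  69  69  68  69  70  67  71  94
[... 659 characters left out ...]
6  70 110 160 159 158 158 155 156 154]
252 [144 143 144 144 143 144 144 145 136  69  45  47  54  57] [ 69  67  67  68  69  68  68  68  64  91 147 158 153 150 147 147 144 142]
254 [145 145 147 148 149 149 151 152 144  59  43  46  48  50] [ 70  69  70  68  68  70  68  67  71 103 151 147 147 144 147 153 154 155]
256 [151 151 150 151 150 152 152 150 129  59  42  43  46  47] [ 55  58  68  69  69  69  69  66  62  76  84  89 106 135 144 159 159 158]
258 [151 151 150 151 151 150 151 153 154 149 129 108 104  79] [ 45  52  66  71  69  70  69  66  70  90  95  93  91  92  93 111 137 144]
260 [151 151 152 151 150 151 150 151 150 151 152 152 155 155] [43 47 72 92 93 90 87 85 93 94 95 93 94 94 94 95 90 92]
```

Call:
play_rows(deltas=[0,2,0,0,40,0,0,0,0,40,0,0,0,0,40,0,0,-15,0,40,0,0,-25,0,40,0,0,-30,0,0,0,0,-20,0,0,0,30,0,0,0,0,35,0,0,0,0,30,0,0,0])

```text
t: 14.6
tool_pos: [0.5739, 0.0148, 0.2497]
orientation: [2.036, 2.391, 0.002]
force: [0.0, 0.3, 1.2]
opening: 0.0111
gripper_force: 0.0
```

Call:
play_rows(deltas=[0,5,20,0,0,0,0,30,0,0,0,0,30,0,0,0,0,30,0,0,0,0,20,0,0,0,0,10,0,0,0,0,0,0,0])

```text
t: 15.18
tool_pos: [0.5748, 0.0156, 0.1055]
orientation: [-2.033, -2.389, 0.005]
force: [0.2, 0.7, 0.6]
opening: 0.0004
gripper_force: 0.0
```

```bash
cat >> bf.py <<'E'
def auto(s):
    p=s['pixels'];o=[]
    v=lambda e,k,pt:k and o.append((e,pt(k)))
    for r in range(206,243,6): v(3,cross(p,292,312,row=r),lambda k:(k[-1],r))
    for r in range(212,243,6): v(1,cross(p,370,396,row=r),lambda k:(k[0],r))
    for c in(310,312,314,380,382,384): v(2,cross(p,178,206,col=c),lambda k:(c,k[-1]))
    print([(e,np.round(q,1).tolist()) for e,q in o]);fit(s,0,o)
E
python3 - <<'E'
from bf import *
s=snap('s11','scene');print(s['st']['tool_pos'],s['st']['force'],s['st']['opening']);auto(s)
d=(s['st']['tool_pos']-[.520,.0113,.032]);print(d@[.987,.158,0],d@[-.158,.987,0])
E
```

```text
[0.57621843 0.01551715 0.10795134] [-0.741607    0.25873951  0.76367796] 0.00042883435065173346
[(3, [304.5, 206.0]), (3, [297.5, 212.0]), (3, [294.3, 218.0]), (3, [295.8, 224.0]), (3, [296.9, 230.0]), (3, [300.6, 236.0]), (3, [299.7, 242.0]), (1, [386.8, 212.0]), (1, [385.4, 218.0]), (1, [384.2, 224.0]), (1, [383.0, 230.0]), (1, [381.7, 236.0]), (1, [380.3, 242.0]), (2, [310.0, 182.2]), (2, [312.0, 182.8]), (2, [380.0, 200.7]), (2, [382.0, 201.2]), (2, [384.0, 201.8])]
lean 27.374015087050854 slide mm 34.33800790254976 dy mm -3.6504040855830944 [ 1.42 -4.38 -6.48 -3.95 -1.86  2.79  3.   -1.08 -1.16 -1.28 -1.49 -1.68
 -1.7  -0.77 -0.75 -0.87 -0.82 -0.83]
0.05615389614284421 -0.004720181855055525
```

Call:
play_rows(deltas=[0,-12,0,0,0,0,-14,0,0,0,0,-10,0,0,0,0,0,0,0,0])

```text
t: 15.57
tool_pos: [0.542, 0.0094, 0.1114]
orientation: [2.035, 2.39, 0.003]
force: [-1.0, 0.4, -0.1]
opening: 0.0004
gripper_force: 0.0
```

Call:
play_rows(deltas=[0,-4,0,0,0,0,-4,0,0,0,0,0,0,0,0])

```text
t: 15.82
tool_pos: [0.534, 0.0084, 0.1097]
orientation: [2.036, 2.392, 0.001]
force: [-0.2, -0.3, -0.1]
opening: 0.0002
gripper_force: 0.0
```

Call:
play_rows(deltas=[0,-3,0,0,0,0,-3,0,0,0,0,0,0,0,0])

```text
t: 16.07
tool_pos: [0.5274, 0.0074, 0.1087]
orientation: [-2.036, -2.392, 0.0]
force: [-0.1, 0.1, 0.2]
opening: 0.0007
gripper_force: 0.0
```

Call:
play_rows(deltas=[0,-2,0,0,0,0,-2,0,0,0,0,0,0,0,0])

```text
t: 16.32
tool_pos: [0.5235, 0.0068, 0.1087]
orientation: [-2.036, -2.392, 0.0]
force: [0.0, 0.3, -0.2]
opening: 0.0006
gripper_force: 0.0
```

Call:
play_rows(deltas=[0,-2,0,0,0,0,-2,0,0,0,0,0,0,0,0])

```text
t: 16.57
tool_pos: [0.5196, 0.0062, 0.1088]
orientation: [-2.036, -2.392, 0.0]
force: [-0.9, 0.0, 0.5]
opening: 0.0004
gripper_force: 0.0
```

Call:
play_rows(deltas=[0,-2,0,0,0,0,-2,0,0,0,0,0,0,0,0])

```text
t: 16.82
tool_pos: [0.5174, 0.0058, 0.1096]
orientation: [2.035, 2.39, 0.004]
force: [6.2, 2.0, -1.7]
opening: 0.0007
gripper_force: 2.5
```

Call:
play_rows(deltas=[0,-2,0,0,0,0,-1,0,0,0,0,0,0,0,0])

```text
t: 17.07
tool_pos: [0.5169, 0.0056, 0.1106]
orientation: [2.032, 2.387, 0.01]
force: [14.1, 3.4, -3.0]
opening: 0.0003
gripper_force: 6.2
```

Run:
```python
from bf import *
s=snap('s12','scene');print(s['st']['tool_pos'],s['st']['force']);auto(s);p=s['pixels']
for r in range(244,256,2): print(r,p[r,294:308].mean(-1).astype(int),p[r+14,366:384].mean(-1).astype(int))
```

```text
[0.5169504  0.0055544  0.11063105] [15.66391009  3.72220805 -2.6551856 ]
[(3, [304.6, 206.0]), (3, [303.6, 212.0]), (3, [302.7, 218.0]), (3, [301.7, 224.0]), (3, [300.8, 230.0]), (3, [299.8, 236.0]), (3, [299.0, 242.0]), (1, [386.9, 212.0]), (1, [385.7, 218.0]), (1, [384.3, 224.0]), (1, [383.0, 230.0]), (1, [381.6, 236.0]), (1, [380.3, 242.0]), (2, [310.0, 181.7]), (2, [312.0, 182.1]), (2, [314.0, 182.6]), (2, [380.0, 199.8]), (2, [382.0, 200.6]), (2, [384.0, 201.2])]
lean 25.6909948047455 slide mm 23.39218480128451 dy mm -1.9214798473669576 [-0.24 -0.23 -0.15 -0.14 -0.06 -0.06  0.15  0.08 -0.13 -0.07 -0.13 -0.19
 -0.21  0.03 -0.03 -0.08 -0.24 -0.04  0.05]
244 [151 153 153 156 147  86  70  72  74  73  73  72  72  71] [ 63  63  64  63  63  63  64  62  64  63  65  73  91 105 137 159 160 160]
246 [154 153 155 151 132  73  70  72  73  74  72  72  73  72] [ 64  63  64  63  63  64  62  63  63  58  66 100 136 159 160 157 158 158]
248 [151 152 154 153 122  73  70  73  73  73  74  71  72  71] [ 62  64  64  64  63  65  62  62  64  60  68 104 137 157 158 157 157 160]
250 [152 153 153 146  97  75  70  70  72  67  59  64  70  68] [ 64  63  63  63  63  64  62  63  59  75 125 160 160 158 158 157 156 158]
252 [146 145 146 145 144 142 125 108 106  60  46  49  54  56] [ 69  63  62  62  64  65  62  62  63 105 161 159 155 149 146 147 143 146]
254 [144 147 149 150 149 150 152 156 145  59  44  47  47  48] [ 73  69  65  63  63  62  61  63  86 136 152 146 147 144 149 154 155 157]
```

Run:
```python
from bf import *
for n in('s9','s10'): print(n);auto(pickle.load(open(n+'.pkl','rb')))
```

```text
s9
[(3, [304.3, 206.0]), (3, [303.6, 212.0]), (3, [302.9, 218.0]), (3, [302.4, 224.0]), (3, [301.6, 230.0]), (3, [301.3, 236.0]), (3, [300.6, 242.0]), (1, [386.5, 212.0]), (1, [385.3, 218.0]), (1, [384.2, 224.0]), (1, [383.0, 230.0]), (1, [381.9, 236.0]), (1, [380.8, 242.0]), (2, [310.0, 182.8]), (2, [312.0, 183.6]), (2, [314.0, 184.0]), (2, [380.0, 200.8]), (2, [382.0, 201.5]), (2, [384.0, 202.0])]
lean 18.579417532524797 slide mm 12.108343004672918 dy mm -1.1894690739017777 [-0.23 -0.27 -0.27 -0.05 -0.15  0.19  0.15  0.08  0.04 -0.1  -0.08 -0.24
 -0.29  0.06  0.32  0.19 -0.39 -0.21 -0.23]
s10
[(3, [304.4, 206.0]), (3, [303.6, 212.0]), (3, [302.7, 218.0]), (3, [301.9, 224.0]), (3, [301.4, 230.0]), (3, [300.5, 236.0]), (3, [299.7, 242.0]), (1, [386.8, 212.0]), (1, [385.5, 218.0]), (1, [384.2, 224.0]), (1, [381.8, 236.0]), (1, [380.4, 242.0]), (2, [310.0, 182.1]), (2, [312.0, 182.6]), (2, [314.0, 183.2]), (2, [380.0, 200.4]), (2, [382.0, 200.8]), (2, [384.0, 201.5])]
lean 22.09348154326607 slide mm 17.76170482801021 dy mm -1.5806843449004013 [-0.21 -0.23 -0.28 -0.2   0.12  0.11  0.09 -0.03 -0.05 -0.07 -0.24 -0.14
  0.03  0.05  0.1  -0.14 -0.25 -0.04]
```

Call:
play_rows(deltas=[0,12,0,0,0,0,18,0,0,0,0,0,-25,0,0,0,0,-35,0,0,0,0,-35,0,30,0,0,-15,0,60,0,-20,0,0,60,0,-25,0,0,60,0,-20,0,0,60,0,-11,0,0,60])

```text
t: 17.95
tool_pos: [0.4659, -0.0025, 0.2189]
orientation: [-2.036, -2.392, 0.0]
force: [0.0, -0.2, -0.1]
opening: 0.0358
gripper_force: 0.0
```

Call:
play_rows(deltas=[0,0,0,0,60,0,0,0,0,60,0,0,0,0,60,0,0,0,0,60])

```text
t: 18.28
tool_pos: [0.4681, -0.0021, 0.2188]
orientation: [-2.036, -2.392, -0.0]
force: [-0.7, -0.9, -0.2]
opening: 0.0592
gripper_force: 0.0
```

```bash
cat >> bf.py <<'E'
def yc(st):
    d=(st['tool_pos']-[.520,.0113,.032]);print("x'",(d@[.987,.158,0]*1e3).round(1),"y'",(d@[-.158,.987,0]*1e3).round(1),"z",(st['tool_pos'][2]*1e3).round(1),"F",st['force'].round(1),"open",round(st['opening']*1e3,1),"gf",st['gripper_force'])
E
python3 - <<'E'
from bf import *
s=snap('s13','scene');yc(s['st']);auto(s)
E
```

```text
x' -53.4 y' -5.1 z 218.7 F [ 0.  -0.3 -0.2] open 59.7 gf 0.0
[(3, [304.5, 206.0]), (3, [303.5, 212.0]), (3, [302.6, 218.0]), (3, [301.7, 224.0]), (3, [300.7, 230.0]), (3, [299.8, 236.0]), (3, [299.0, 242.0]), (1, [387.0, 212.0]), (1, [385.6, 218.0]), (1, [384.2, 224.0]), (1, [383.0, 230.0]), (1, [381.7, 236.0]), (1, [380.3, 242.0]), (2, [310.0, 182.0]), (2, [312.0, 182.7]), (2, [314.0, 183.0]), (2, [380.0, 200.6]), (2, [382.0, 201.1]), (2, [384.0, 201.6])]
lean 24.97470172176001 slide mm 24.47348663367263 dy mm -1.350702875119335 [-0.16 -0.13 -0.14 -0.08 -0.05 -0.05  0.12  0.02 -0.04  0.03 -0.14 -0.16
 -0.16 -0.1   0.04 -0.1  -0.01  0.02 -0.07]
```

Call:
play_rows(deltas=[0,3,15,0,60,0,0,20,0,60,0,0,20,0,60,0,0,15,0,50,0,0,4,0,40,0,0,0,0,30,0,0,0,0,30,0,0,0,0,30,0,5,0,0,30,0,8,0,0,30])

```text
t: 19.17
tool_pos: [0.4844, 0.0002, 0.1466]
orientation: [2.035, 2.391, 0.002]
force: [0.0, -0.5, 0.5]
opening: 0.0305
gripper_force: 0.0
```

Call:
play_rows(deltas=[0,8,0,0,30,0,8,0,0,30,0,8,0,0,30,0,8,0,0,30,0,8,0,0,28,0,7,0,0,26,0,6,0,0,24,0,6,0,0,20,0,0,0,0,16,0,0,0,0,12])

```text
t: 20.0
tool_pos: [0.5417, 0.0098, 0.1447]
orientation: [-2.036, -2.392, 0.0]
force: [-0.4, -0.3, 0.4]
opening: 0.0141
gripper_force: 0.1
```

Call:
play_rows(deltas=[0,0,0,0,4,0,0,0,0,4,0,0,0,0,4,0,0,0,0,4])

```text
t: 20.33
tool_pos: [0.5412, 0.0097, 0.1445]
orientation: [-2.036, -2.392, 0.001]
force: [0.3, -0.3, -2.5]
opening: 0.009
gripper_force: 25.0
```

Run:
```python
from bf import *
s=snap('s14','scene');yc(s['st']);auto(s)
```

```text
x' 20.7 y' -4.9 z 144.6 F [-1.1  0.3 -3.1] open 9.2 gf 24.999217092990875
[(3, [295.7, 206.0]), (3, [296.2, 212.0]), (3, [296.6, 218.0]), (3, [296.8, 224.0]), (3, [297.4, 230.0]), (3, [297.6, 236.0]), (3, [297.9, 242.0]), (1, [377.9, 212.0]), (1, [379.9, 218.0]), (1, [379.0, 224.0]), (1, [378.5, 230.0]), (1, [377.9, 236.0]), (1, [378.3, 242.0]), (2, [310.0, 184.6]), (2, [312.0, 184.5]), (2, [314.0, 181.8])]
lean 14.819580929026714 slide mm 8.071756946313405 dy mm -13.701207096332656 [-3.45 -2.52 -1.65 -0.97  0.13  0.8   1.66  2.43 -0.59 -0.83 -1.36 -1.81
 -3.27  0.5  -0.14 -3.21]
```

Call:
play_rows(deltas=[0,0,-5,0,4,0,0,-6,0,4,0,-5,0,0,4,0,-5,0,0,4,0,0,5,0,4,0,0,5,0,4,0,0,1,0,4,0,0,0,0,4])

```text
t: 21.05
tool_pos: [0.531, 0.0082, 0.1436]
orientation: [-2.035, -2.391, 0.002]
force: [0.1, -0.8, -3.5]
opening: 0.0087
gripper_force: 25.0
```

Call:
play_rows(deltas=[0,-2,0,0,4,0,-1,0,0,4,0,0,0,0,4])

```text
t: 21.3
tool_pos: [0.5287, 0.0076, 0.145]
orientation: [2.036, 2.392, 0.0]
force: [-0.3, 0.2, -2.6]
opening: 0.009
gripper_force: 25.0
```

Call:
play_rows(deltas=[0,-1.5,0,0,4,0,-1.5,0,0,4,0,0,0,0,4])

```text
t: 21.55
tool_pos: [0.5256, 0.0071, 0.1449]
orientation: [2.036, 2.392, -0.0]
force: [-0.5, -0.2, -3.3]
opening: 0.0089
gripper_force: 25.0
```

Call:
play_rows(deltas=[0,-1.5,0,0,4,0,-1.5,0,0,4,0,0,0,0,4])

```text
t: 21.8
tool_pos: [0.5226, 0.0067, 0.1448]
orientation: [-2.036, -2.392, 0.0]
force: [0.0, -0.0, -3.1]
opening: 0.0091
gripper_force: 25.0
```

Call:
play_rows(deltas=[0,-1.5,0,0,4,0,-1.5,0,0,4,0,0,0,0,4])

```text
t: 22.05
tool_pos: [0.5204, 0.0062, 0.1451]
orientation: [2.036, 2.391, 0.002]
force: [2.0, 0.6, -2.3]
opening: 0.0093
gripper_force: 25.0
```

Call:
play_rows(deltas=[0,-1.5,0,0,4,0,-1.5,0,0,4,0,0,0,0,4])

```text
t: 22.3
tool_pos: [0.5179, 0.0058, 0.1454]
orientation: [2.035, 2.391, 0.003]
force: [6.1, 1.1, -4.8]
opening: 0.0095
gripper_force: 25.1
```

Call:
play_rows(deltas=[0,1.5,0,0,4,0,1,1.5,0,4,0,0,1.5,0,4,0,0,0,0,4])

```text
t: 22.63
tool_pos: [0.5202, 0.0061, 0.1424]
orientation: [2.035, 2.391, 0.002]
force: [4.7, 0.4, 0.2]
opening: 0.0092
gripper_force: 25.0
```

Call:
play_rows(deltas=[0,0,1.5,0,4,0,0,1.5,0,4,0,0,0,0,4])

```text
t: 22.88
tool_pos: [0.5201, 0.0061, 0.1393]
orientation: [2.035, 2.391, 0.002]
force: [5.4, 0.0, 2.4]
opening: 0.009
gripper_force: 25.1
```

Call:
play_rows(deltas=[0,0,1,0,4,0,0,1,0,4,0,0,0,0,4])

```text
t: 23.13
tool_pos: [0.5211, 0.0062, 0.1389]
orientation: [2.034, 2.39, 0.004]
force: [3.4, 1.7, 9.1]
opening: 0.0084
gripper_force: 25.0
```

Call:
play_rows(deltas=[0,0,0,0,14,0,0,0,0,18,0,-2,0,0,22,0,-4,0,0,26,0,-5,0,0,30,0,-5,0,0,30,0,-5,0,0,30,0,-5,0,0,30,0,-5,0,0,30,0,-5,0,0,30])

```text
t: 23.97
tool_pos: [0.484, 0.0003, 0.1371]
orientation: [2.036, 2.391, 0.002]
force: [1.3, 0.6, 0.6]
opening: 0.03
gripper_force: 1.2
```

Call:
play_rows(deltas=[0,-4,0,0,32,0,-2,0,0,34,0,0,0,0,34,0,0,0,0,34])

```text
t: 24.3
tool_pos: [0.4783, -0.0008, 0.1374]
orientation: [2.036, 2.391, 0.001]
force: [2.5, -0.7, 1.2]
opening: 0.0342
gripper_force: 1.5
```

Run:
```python
from bf import *
s=snap('s15','scene');yc(s['st']);auto(s)
```

```text
x' -43.1 y' -5.2 z 137.3 F [3.5 0.3 2.6] open 33.7 gf 1.554670175537467
[(3, [304.4, 206.0]), (3, [303.4, 212.0]), (3, [302.5, 218.0]), (3, [301.6, 224.0]), (3, [300.7, 230.0]), (3, [299.7, 236.0]), (3, [298.8, 242.0]), (1, [386.8, 212.0]), (1, [385.3, 218.0]), (1, [384.0, 224.0]), (1, [382.8, 230.0]), (1, [381.3, 236.0]), (1, [380.1, 242.0]), (2, [310.0, 182.0]), (2, [312.0, 182.6]), (2, [314.0, 182.9]), (2, [380.0, 200.3]), (2, [382.0, 200.6]), (2, [384.0, 201.4])]
lean 25.034309510034475 slide mm 23.463701526903364 dy mm -2.087965786941787 [-0.15 -0.11 -0.05 -0.08  0.02 -0.02  0.03 -0.09  0.09  0.03 -0.15 -0.04
 -0.17  0.07  0.21 -0.06 -0.02 -0.29 -0.06]
```

Run:
```python
from bf import *
def edges(s,lx,rx,rows,cols,t):
    p=s['pixels'];o=[]
    for r in rows:
        k=cross(p,*lx,row=r);k and o.append((3,(k[-1],r)))
        k=cross(p,*rx,row=r);k and o.append((1,(k[0],r)))
    for c in cols:
        k=cross(p,*t,col=c);k and o.append((2,(c,k[-1])))
    print([(e,np.round(q,1).tolist()) for e,q in o]);return o
for n in('s8','s14'):
    s=pickle.load(open(n+'.pkl','rb'));yc(s['st'])
    o=edges(s,(286,312),(366,398),range(206,243,6),(306,308,376,378),(182,222))
    fit(s,0,o)
    d=s['st']['tool_pos']
    for L in(-2,0,2): print(L,proj(s,full(lean=L,slide=.0085 if n=='s8' else .017)).round(1).tolist())
```

```text
x' 14.3 y' -5.2 z 159.3 F [-0.2 -1.2  2.1] open 8.6 gf 25.002176463603973
[(3, [297.7, 206.0]), (3, [298.0, 212.0]), (1, [378.1, 212.0]), (3, [298.4, 218.0]), (1, [381.5, 218.0]), (3, [298.5, 224.0]), (1, [380.8, 224.0]), (3, [298.6, 230.0]), (1, [380.0, 230.0]), (3, [299.0, 236.0]), (1, [379.3, 236.0]), (3, [299.4, 242.0]), (1, [378.7, 242.0]), (2, [376.0, 208.5]), (2, [378.0, 211.2])]
lean 4.419552218149772 slide mm 9.922343182366044 dy mm -3.6257543199975655 [-0.88 -0.66  3.29 -0.34 -0.88 -0.23 -0.93 -0.19 -0.96  0.07 -0.99  0.44
 -1.18 -1.49  0.63]
-2 [[300.6, 249.3], [375.1, 272.8], [380.2, 217.3], [296.1, 194.1]]
0 [[300.6, 249.3], [375.1, 272.7], [381.2, 215.4], [297.3, 192.5]]
2 [[300.6, 249.2], [375.1, 272.7], [382.1, 213.7], [298.6, 190.9]]
x' 20.7 y' -4.9 z 144.6 F [-1.1  0.3 -3.1] open 9.2 gf 24.999217092990875
[(3, [295.7, 206.0]), (3, [296.2, 212.0]), (1, [377.9, 212.0]), (3, [296.6, 218.0]), (1, [379.9, 218.0]), (3, [296.8, 224.0]), (1, [379.0, 224.0]), (3, [297.4, 230.0]), (1, [378.5, 230.0]), (3, [297.6, 236.0]), (1, [377.9, 236.0]), (3, [297.9, 242.0]), (1, [378.3, 242.0]), (2, [306.0, 184.8]), (2, [308.0, 184.5]), (2, [376.0, 208.5]), (2, [378.0, 213.2])]
lean 8.45728124702845 slide mm 14.245240774970691 dy mm -8.06573156422992 [-2.1  -1.5   2.39 -0.96 -0.47 -0.61 -0.54  0.16 -0.9   0.5  -1.18  1.03
 -2.46 -3.71 -4.46  1.04  5.06]
-2 [[299.1, 250.8], [374.0, 274.5], [379.0, 218.8], [294.4, 195.4]]
0 [[299.1, 250.7], [374.0, 274.4], [380.0, 216.9], [295.7, 193.7]]
2 [[299.1, 250.7], [374.0, 274.4], [381.0, 215.2], [296.9, 192.2]]
```

Call:
play_rows(deltas=[0,2,0,0,46,0,0,0,0,50,0,0,0,0,50,0,0,-15,0,50,0,0,-30,0,50,0,0,-40,0,50,0,0,-40,0,50,0,0,-30,0,50,20,0,0,0,50,35,0,0,0,50])

```text
t: 25.18
tool_pos: [0.4725, 0.0525, 0.2944]
orientation: [2.039, 2.386, 0.003]
force: [0.4, -0.1, -1.9]
opening: 0.0499
gripper_force: 0.0
```

Call:
play_rows(deltas=[40,0,0,0,93,40,0,0,0,93,40,0,0,0,93,40,0,0,0,93,40,0,0,0,93,40,0,0,0,93,20,0,0,0,93,0,0,0,0,93])

```text
t: 25.85
tool_pos: [0.4277, 0.3143, 0.2908]
orientation: [-2.03, -2.395, 0.002]
force: [0.9, -0.0, 0.2]
opening: 0.0927
gripper_force: 0.0
```

Run:
```python
from bf import *
s=snap('s16','scene');t=snap('t16','top');w=snap('w16');print(s['st']['tool_pos'],s['st']['q']);auto(s)
p=s['pixels']
for r in range(244,256,2): print(r,p[r,294:308].mean(-1).astype(int))
for sl,L in((0,15),(.017,20),(-.003,15)):
    print(sl,L,proj(t,full(lean=L,slide=sl,dy=-.0015)).round(1).tolist())
q=t['pixels'].astype(int);m=mask(t['pixels'])
for c in(290,300,310,340,350):print(c,[(r,*q[r,c]) for r in range(262,306,2)])
```

```text
[0.4284177  0.31229242 0.2908944 ] [ 5.33078514e-01 -7.59103210e-02  1.50583075e+00  1.09049152e-04
  1.71385463e+00  3.68948025e-01]
[(3, [304.3, 206.0]), (3, [303.4, 212.0]), (3, [302.5, 218.0]), (3, [301.5, 224.0]), (3, [300.6, 230.0]), (3, [299.6, 236.0]), (3, [298.7, 242.0]), (1, [386.9, 212.0]), (1, [385.3, 218.0]), (1, [384.2, 224.0]), (1, [382.9, 230.0]), (1, [381.4, 236.0]), (1, [380.1, 242.0]), (2, [310.0, 181.9]), (2, [312.0, 182.6]), (2, [314.0, 183.1]), (2, [380.0, 200.5]), (2, [382.0, 201.1]), (2, [384.0, 201.6])]
lean 25.176513141329345 slide mm 24.74755138693181 dy mm -1.724943951380362 [-0.18 -0.16 -0.06 -0.09  0.02 -0.03  0.05 -0.04  0.14 -0.14 -0.16 -0.04
 -0.16 -0.12  0.03 -0.06 -0.01  0.   -0.04]
244 [148 148 148 151 138  73  67  71  71  72  70  71  69  69]
246 [149 148 149 150 127  72  67  71  72  69  72  69  69  70]
248 [149 149 151 144 101  68  69  70  70  71  71  70  71  68]
250 [149 149 151 143  89  67  69  69  69  65  59  61  67  68]
252 [142 143 142 141 137 123 115 104  84  56  46  48  53  54]
254 [141 143 144 147 146 148 148 151 141  57  42  47  47  48]
0
[... 4969 characters left out ...]
4(32), np.int64(34)), (278, np.int64(32), np.int64(32), np.int64(34)), (280, np.int64(32), np.int64(31), np.int64(34)), (282, np.int64(34), np.int64(35), np.int64(36)), (284, np.int64(34), np.int64(33), np.int64(35)), (286, np.int64(34), np.int64(34), np.int64(37)), (288, np.int64(36), np.int64(39), np.int64(40)), (290, np.int64(65), np.int64(67), np.int64(70)), (292, np.int64(44), np.int64(48), np.int64(56)), (294, np.int64(37), np.int64(44), np.int64(55)), (296, np.int64(7), np.int64(10), np.int64(25)), (298, np.int64(4), np.int64(9), np.int64(23)), (300, np.int64(8), np.int64(15), np.int64(29)), (302, np.int64(0), np.int64(9), np.int64(25)), (304, np.int64(8), np.int64(14), np.int64(28))]
```

Call:
play_rows(deltas=[-30,0,0,0,60,-40,0,0,0,60,-40,0,0,0,60,-40,0,0,0,60,-40,0,0,0,60,-40,0,0,0,60,-40,0,0,0,60,-30,0,0,0,60,-16,2,20,0,60,0,0,35,0,60])

```text
t: 26.83
tool_pos: [0.4846, -0.0064, 0.2406]
orientation: [2.039, 2.38, 0.005]
force: [1.1, -0.4, 0.6]
opening: 0.0599
gripper_force: 0.0
```

Call:
play_rows(deltas=[0,0,35,0,60,0,0,30,0,50,0,0,13,0,40,0,0,0,0,30,0,0,0,0,26,0,6,0,0,26,0,9,0,0,26,0,9,0,0,26,0,9,0,0,26,0,9,0,0,26])

```text
t: 27.67
tool_pos: [0.5257, 0.0058, 0.161]
orientation: [2.034, 2.39, 0.003]
force: [-0.2, 0.5, 0.8]
opening: 0.0263
gripper_force: 0.2
```

Call:
play_rows(deltas=[0,9,0,0,24,0,8,0,0,20,0,4,0,0,16,0,0,0,0,10,0,0,0,0,4,0,0,0,0,4,0,0,0,0,4])

```text
t: 28.25
tool_pos: [0.5437, 0.0091, 0.1586]
orientation: [-2.036, -2.392, 0.001]
force: [-0.0, 0.2, -1.5]
opening: 0.009
gripper_force: 25.0
```

Run:
```python
from bf import *
from plant import robot
yc(robot.read_state())
```

```text
x' 23.1 y' -5.9 z 158.6 F [-0.   0.2 -1.5] open 9.0 gf 24.996043145656586
```

Call:
play_rows(deltas=[0,0,-6,0,4,0,-6,-2,0,4,0,-7,0,0,4,0,-6,0,0,4,0,-3,3,0,4,0,0,4,0,4,0,0,2,0,4,0,0,0,0,4])

```text
t: 28.92
tool_pos: [0.522, 0.0057, 0.1569]
orientation: [-2.036, -2.391, 0.001]
force: [0.1, 0.6, -2.9]
opening: 0.0089
gripper_force: 25.0
```

Call:
play_rows(deltas=[0,-1,2,0,4,0,-1,2,0,4,0,0,0,0,4])

```text
t: 29.17
tool_pos: [0.5212, 0.0054, 0.1539]
orientation: [2.036, 2.391, 0.002]
force: [1.8, 0.3, -3.3]
opening: 0.0092
gripper_force: 25.0
```

Call:
play_rows(deltas=[0,0,1.5,0,4,0,0,1.5,0,4,0,0,0,0,4])

```text
t: 29.42
tool_pos: [0.5219, 0.0054, 0.1527]
orientation: [2.035, 2.39, 0.003]
force: [0.9, 1.8, 7.6]
opening: 0.0088
gripper_force: 25.0
```

Call:
play_rows(deltas=[0,0,1,0,4,0,0,0,0,4])

```text
t: 29.58
tool_pos: [0.5222, 0.0054, 0.1527]
orientation: [2.034, 2.39, 0.004]
force: [-1.0, 1.1, 12.5]
opening: 0.0089
gripper_force: 25.0
```

Call:
play_rows(deltas=[0,0,-1.5,0,4,0,0,0,0,12,0,0,0,0,16,0,0,0,0,20,0,0,0,0,25,0,0,0,0,30,0,0,0,0,35,0,0,0,0,40,0,0,0,0,45,0,0,0,0,45])

```text
t: 30.42
tool_pos: [0.5205, 0.0053, 0.1513]
orientation: [-2.036, -2.392, 0.0]
force: [-0.3, 0.8, -0.6]
opening: 0.0443
gripper_force: 0.1
```

```bash
cat >> bf.py <<'E'
def topcheck(t):
    q=t['pixels'].astype(int).mean(-1);c=t['pixels'].astype(int)
    for col in(290,300,340,350):
        v=c[258:306,col];sat=v[:,2]-v[:,0];print(col,"brown rows",[258+i for i in range(48) if sat[i]>18 and v[i,2]<75],"grey",[258+i for i in range(48) if sat[i]<8 and v[i,2]<50][:1],[258+i for i in range(48) if sat[i]<9 and v[i,2]<50][-1:])
E
python3 - <<'E'
from bf import *
s=snap('s17','scene');t=snap('t17','top');yc(s['st']);auto(s);topcheck(t);print('t16');topcheck(pickle.load(open('t16.pkl','rb')))
E
```

```text
x' -0.4 y' -6.0 z 151.3 F [ 0.  -0.3 -1.5] open 44.7 gf 0.07072907590554678
[(3, [302.4, 206.0]), (3, [302.4, 212.0]), (3, [302.0, 218.0]), (3, [302.0, 224.0]), (3, [302.0, 230.0]), (3, [301.7, 236.0]), (3, [301.6, 242.0]), (1, [384.5, 212.0]), (1, [383.8, 218.0]), (1, [382.8, 224.0]), (1, [381.9, 230.0]), (1, [381.0, 236.0]), (1, [380.1, 242.0])]
lean 7.243246141373808 slide mm 1.8219991443927739 dy mm -0.6568016877468442 [ 0.    0.11 -0.12 -0.02  0.08 -0.09  0.03  0.08 -0.06  0.03  0.02 -0.04
 -0.03]
290 brown rows [259, 288, 292, 294, 295, 296, 298, 299, 300] grey [] []
300 brown rows [284, 285, 288, 289, 290, 291, 295, 296, 297, 298, 299, 300, 301, 302, 303, 304, 305] grey [] []
340 brown rows [284, 285, 294, 295] grey [292] [305]
350 brown rows [278, 279, 280, 281, 283, 284, 292, 293, 294, 298, 299, 300, 301, 302, 303, 304, 305] grey [] []
t16
290 brown rows [269, 270] grey [272] [297]
300 brown rows [267, 268, 269, 301, 302, 303, 304, 305] grey [270] [296]
340 brown rows [261, 262] grey [264] [289]
350 brown rows [259, 260, 261, 293, 297, 298, 299, 300, 301, 302, 303, 304, 305] grey [262] [288]
```

Call:
play_rows(deltas=[0,0,0,0,48,0,0,0,0,51,0,0,0,0,54,0,0,0,0,57,0,0,0,0,60,0,-2,0,0,60,0,-3,0,0,60,0,-3,0,0,60,0,-3,0,0,60,0,-3,0,0,60])

```text
t: 31.35
tool_pos: [0.5064, 0.003, 0.1514]
orientation: [2.036, 2.392, 0.0]
force: [-0.0, 0.8, -0.4]
opening: 0.0603
gripper_force: 0.0
```

Call:
play_rows(deltas=[0,-3,0,0,60,0,-4,0,0,60,0,-4,0,0,60,0,-3,0,0,60,0,0,0,0,60])

```text
t: 31.77
tool_pos: [0.4924, 0.0008, 0.1514]
orientation: [-2.036, -2.392, 0.0]
force: [0.0, -0.1, -0.0]
opening: 0.0598
gripper_force: 0.0
```

Run:
```python
from bf import *
s=snap('s18','scene');t=snap('t18','top');yc(s['st']);auto(s)
```

```text
x' -28.6 y' -6.1 z 151.4 F [ 0.7 -0.4  0.2] open 60.1 gf 0.0
[(3, [303.7, 206.0]), (3, [303.5, 212.0]), (3, [303.4, 218.0]), (3, [302.7, 224.0]), (3, [302.5, 230.0]), (3, [302.4, 236.0]), (3, [302.0, 242.0]), (1, [385.7, 212.0]), (1, [384.8, 218.0]), (1, [383.8, 224.0]), (1, [382.8, 230.0]), (1, [381.8, 236.0]), (1, [380.8, 242.0]), (2, [310.0, 184.1]), (2, [312.0, 184.7]), (2, [380.0, 202.4]), (2, [382.0, 202.8]), (2, [384.0, 203.4])]
lean 12.7590176826123 slide mm 0.2953824469152826 dy mm -1.887266357079789 [-0.55 -0.28 -0.05 -0.3  -0.03  0.26  0.25  0.07 -0.01 -0.08 -0.13 -0.23
 -0.27  0.13  0.17 -0.14 -0.23 -0.24]
```

Call:
play_rows(deltas=[0,-4,0,0,64,0,-4,0,0,68,0,0,0,0,68,0,0,0,0,68])

```text
t: 32.2
tool_pos: [0.4848, -0.0005, 0.1513]
orientation: [2.036, 2.392, 0.0]
force: [-0.1, 0.4, -0.1]
opening: 0.0678
gripper_force: 0.0
```

Run:
```python
from bf import *
s=snap('s19','scene');t=snap('t19','top');yc(s['st']);auto(s)
p=s['pixels'];a=pickle.load(open('c0.pkl','rb'))['scene']
# easel check: upright positions in the first image
for L in (12,15): print(proj(s,full(lean=L,slide=0)).round(1).tolist(),proj(s,full(lean=L,slide=-.003)).round(1).tolist())
```

```text
x' -36.4 y' -6.1 z 151.4 F [ 0.4 -0.2 -1.3] open 68.0 gf 0.0
[(3, [303.7, 206.0]), (3, [303.5, 212.0]), (3, [303.3, 218.0]), (3, [302.7, 224.0]), (3, [302.5, 230.0]), (3, [302.4, 236.0]), (3, [302.0, 242.0]), (1, [385.7, 212.0]), (1, [384.8, 218.0]), (1, [383.7, 224.0]), (1, [382.8, 230.0]), (1, [381.8, 236.0]), (1, [380.8, 242.0]), (2, [310.0, 184.1]), (2, [312.0, 184.7]), (2, [314.0, 185.5]), (2, [380.0, 202.4]), (2, [382.0, 202.8]), (2, [384.0, 203.3])]
lean 12.666785226947482 slide mm 0.32604831316135274 dy mm -1.825507413746307 [-0.53 -0.27 -0.06 -0.31 -0.02  0.23  0.26  0.07 -0.01 -0.05 -0.16 -0.23
 -0.26  0.03  0.11  0.39 -0.22 -0.3  -0.32]
[[302.0, 247.5], [376.2, 270.8], [387.7, 205.1], [306.2, 183.4]] [[302.6, 247.0], [376.5, 270.2], [388.1, 204.6], [306.7, 183.0]]
[[302.1, 247.5], [376.2, 270.7], [388.9, 203.4], [307.9, 182.0]] [[302.6, 247.0], [376.6, 270.1], [389.3, 202.9], [308.5, 181.6]]
```

```bash
cat > camfit.py <<'E'
from h import *
from scipy.optimize import minimize
d=pickle.load(open("c0.pkl","rb"))
roi={"top":(255,95,345,160),"scene":(215,280,310,366)}
K=4
def blk(n):
    p=d[n]["pixels"].astype(int);x0,y0,x1,y1=roi[n];m=np.zeros(p.shape[:2],np.uint8)
    q=p[y0:y1,x0:x1];mm=((q.max(2)<62)).astype(np.uint8)
    mm=cv2.morphologyEx(mm,cv2.MORPH_OPEN,np.ones((5,5)))
    nn,l,st,_=cv2.connectedComponentsWithStats(mm);i=1+np.argmax(st[1:,4]);mm=(l==i).astype(np.uint8)
    c=cv2.findContours(mm,cv2.RETR_EXTERNAL,1)[0];cv2.drawContours(mm,c,-1,1,-1);print(n,st[i]);return mm
B={n:blk(n) for n in roi}
Y,X=np.mgrid[:2,:2]
def parts(v):
    a,b=v[3],v[4];f=np.array([np.cos(a)*np.cos(b),np.sin(a)*np.cos(b),-np.sin(b)]);l=np.array([-np.sin(a),np.cos(a),0]);u=np.cross(f,l);P=v[:3]
    box=np.array([P-f*s+l*i*.058+u*j*.032 for s in(.046,.082) for i in(-1,1) for j in(-1,1)])
    t=np.linspace(0,2*np.pi,24);cyl=np.array([P-f*s+.03*(l*np.cos(x)+u*np.sin(x)) for s in(0,.05) for x in t])
    return box,cyl
def render(n,v):
    x0,y0,x1,y1=roi[n];m=np.zeros(((y1-y0)*K,(x1-x0)*K),np.uint8)
    for q in parts(v):
        h=cv2.convexHull(((proj(d[n],q)-[x0,y0]+.5)*K).astype(np.float32)).round().astype(np.int32);cv2.fillConvexPoly(m,h,255)
    return cv2.resize(m,(x1-x0,y1-y0),interpolation=cv2.INTER_AREA)/255.
def cost(v):
    return sum(np.abs(render(n,v)-B[n]).sum()/B[n].sum() for n in roi)
if __name__=="__main__":
    best=None
    for yaw in(183,189):
      for pit in(8,13,18):
        v0=np.array([.80,.055,.20,np.radians(yaw),np.radians(pit)])
        sim=np.vstack([v0]+[v0+e for e in np.diag([.01,.01,.015,.08,.08])])
        r=minimize(cost,v0,method="Nelder-Mead",options=dict(initial_simplex=sim,maxiter=400,xatol=1e-4,fatol=1e-4))
        print(r.fun.round(4),r.x[:3].round(4),np.degrees(r.x[3:]).round(1))
        if best is None or r.fun<best.fun:best=r
    v=best.x;np.save("cam.npy",v)
    for n in roi:
        D=render(n,v)-B[n];print(n,"model only",(D>.5).sum(),"mask only",(D<-.5).sum(),"of",B[n].sum())
        for k,nm in((1,"model only at"),(-1,"mask only at")):
            y,x=np.where(k*D>.5);print(nm,np.histogram2d(y,x,bins=[6,6],range=[[0,D.shape[0]],[0,D.shape[1]]])[0].astype(int).tolist())
E
python3 camfit.py
```

```text
top [  16   10   53   33 1269]
scene [  12   20   67   59 1939]
1.0284 [0.8132 0.0593 0.1759] [183.6  10.2]
1.0188 [0.8152 0.0579 0.1727] [185.6  13.3]
1.003 [0.8166 0.0589 0.1721] [185.   15.6]
1.0173 [0.8156 0.058  0.172 ] [185.2  13.4]
1.0132 [0.8167 0.0579 0.1707] [186.1  14.8]
1.0088 [0.8178 0.0586 0.1703] [185.3  18.4]
top model only 363 mask only 45 of 1269
model only at [[0, 0, 0, 8, 7, 0], [0, 8, 0, 28, 22, 0], [0, 51, 0, 0, 5, 0], [0, 0, 20, 28, 0, 0], [0, 0, 103, 83, 0, 0], [0, 0, 0, 0, 0, 0]]
mask only at [[0, 0, 0, 0, 0, 0], [0, 3, 0, 0, 0, 0], [0, 1, 0, 0, 0, 0], [0, 41, 0, 0, 0, 0], [0, 0, 0, 0, 0, 0], [0, 0, 0, 0, 0, 0]]
scene model only 1317 mask only 4 of 1939
model only at [[0, 0, 0, 0, 0, 0], [8, 100, 21, 57, 82, 0], [16, 34, 1, 0, 119, 0], [33, 167, 191, 56, 1, 0], [0, 49, 175, 128, 19, 0], [0, 0, 1, 33, 26, 0]]
mask only at [[0, 0, 0, 0, 0, 0], [0, 0, 3, 0, 0, 0], [0, 0, 0, 0, 0, 0], [0, 0, 0, 0, 0, 0], [0, 0, 0, 0, 1, 0], [0, 0, 0, 0, 0, 0]]
```

Call:
play_rows(deltas=[0,2,-15,0,68,0,0,-35,0,68,0,0,-40,0,80,0,0,-40,0,93,20,0,-10,0,93,40,0,0,0,93,40,0,0,0,93,40,0,0,0,93,40,0,0,0,93,40,0,0,0,93])

```text
t: 33.13
tool_pos: [0.4513, 0.2189, 0.2915]
orientation: [2.037, 2.392, 0.001]
force: [0.9, 1.1, 0.7]
opening: 0.0932
gripper_force: 0.0
```

```bash
sed -i 's/mm=cv2.morphologyEx(mm,cv2.MORPH_OPEN,np.ones((5,5)))/mm=cv2.morphologyEx(cv2.morphologyEx(mm,cv2.MORPH_CLOSE,cv2.getStructuringElement(2,(11,11))),cv2.MORPH_OPEN,np.ones((5,5)))/' camfit.py
python3 camfit.py
python3 - <<'E'
from camfit import *
for n in roi:
    v=np.load("cam.npy");D=(render(n,v)>.5)*1+B[n]*2
    print(n);[print(''.join(' m#B'[c] for c in r[::2])) for r in D[::3]]
p=d['scene']['pixels'];print(p[300:360:6,215:310:6].max(2))
E
```

```text
top [  16   10   56   43 1698]
scene [  12   16   67   70 2616]
0.5056 [0.8135 0.0581 0.1744] [184.5   8.4]
0.5032 [0.8147 0.0584 0.1726] [184.   10.1]
0.5012 [0.8148 0.0592 0.172 ] [183.4  10.6]
0.5005 [0.8141 0.0589 0.1733] [183.9   9.5]
0.5092 [0.8149 0.0594 0.1724] [184.   11.9]
0.4995 [0.8147 0.0593 0.173 ] [183.3  10.3]
top model only 55 mask only 70 of 1698
model only at [[0, 0, 0, 1, 1, 0], [0, 4, 2, 0, 5, 0], [0, 4, 0, 0, 0, 0], [0, 0, 1, 5, 0, 0], [0, 0, 19, 13, 0, 0], [0, 0, 0, 0, 0, 0]]
mask only at [[0, 0, 0, 0, 0, 0], [0, 0, 0, 0, 0, 0], [0, 2, 0, 0, 26, 0], [0, 32, 2, 6, 2, 0], [0, 0, 0, 0, 0, 0], [0, 0, 0, 0, 0, 0]]
scene model only 845 mask only 251 of 2616
model only at [[0, 0, 0, 0, 0, 0], [2, 9, 5, 5, 2, 0], [10, 17, 1, 0, 21, 0], [14, 166, 191, 56, 0, 0], [0, 48, 150, 109, 15, 0], [0, 0, 0, 8, 16, 0]]
mask only at [[0, 0, 0, 0, 0, 0], [2, 1, 14, 0, 1, 0], [0, 0, 0, 0, 8, 0], [0, 0, 0, 0, 9, 0], [0, 0, 12, 0, 0, 0], [0, 0, 111, 83, 10, 0]]
top [  16   10   56   43 1698]
scene [  12   16   67   70 2616]
top
                                             
            
[... 2351 characters left out ...]
 ########                    
[[154 152  94  96 103 131 156 155 133  49  98  41 155 153 152 153]
 [155 155 132  43  88  45  42  42  45  46  44  53  42 153 151 152]
 [155 154  59  42  45  42  44  43  42  42  43  43  55 156 152 152]
 [157 154  59  42  69  40  45  39  38  38  42  73 111 157 152 154]
 [155 156  62  41  70  72  67  40  42  43  43  43  42  38 153 156]
 [156 157  69  41  71  68  71  70  66  39  43  42  41  48 152 156]
 [156 157 158 121  70  69  68  70  70  69  40  42  38  72 132 157]
 [157 157 157 158 161  46  70  69  68  68  40  40  39 159 137 157]
 [156 156 157 159 159 162  57  38  68  69  40  40  33 158 150 159]
 [145 156 158 157 159 161 162  51  51  42  41  36  78 159 139 156]]
```

```bash
sed -i 's/(q.max(2)<62)/(q.max(2)<(62 if n=="top" else 78))/' camfit.py
python3 - <<'E'
s=open('camfit.py').read()
s=s.replace('Y,X=np.mgrid[:2,:2]','W={n:np.ones(B[n].shape) for n in roi};W["scene"][68:,:64]=0')
s=s.replace('np.abs(render(n,v)-B[n]).sum()','(W[n]*np.abs(render(n,v)-B[n])).sum()')
open('camfit.py','w').write(s)
E
python3 camfit.py
python3 - <<'E'
from camfit import *
v=np.load("cam.npy");D=(render('scene',v)>.5)*1+B['scene']*2
[print(''.join(' m#B'[c] for c in r[::2])) for r in D[18::3]]
a,b=v[3:];f=np.array([np.cos(a)*np.cos(b),np.sin(a)*np.cos(b),-np.sin(b)]);print("focus",v[:3]+.12*f,f)
E
```

```text
top [  16   10   56   43 1698]
scene [  12   16   67   70 3410]
0.1314 [0.8142 0.0592 0.1735] [183.9   9.7]
0.1313 [0.8143 0.0586 0.1733] [184.3  10.3]
0.1375 [0.8147 0.058  0.1724] [184.8  11.1]
0.1426 [0.8151 0.0584 0.1719] [185.   12.3]
0.1326 [0.8144 0.0591 0.173 ] [183.7   9.5]
0.1471 [0.8144 0.0599 0.174 ] [183.7  12.2]
top model only 49 mask only 72 of 1698
model only at [[0, 0, 0, 1, 2, 0], [0, 2, 0, 0, 2, 0], [0, 5, 0, 0, 0, 0], [0, 0, 1, 5, 0, 0], [0, 0, 18, 13, 0, 0], [0, 0, 0, 0, 0, 0]]
mask only at [[0, 0, 0, 0, 0, 0], [0, 2, 0, 0, 0, 0], [0, 1, 0, 0, 28, 0], [0, 30, 3, 6, 2, 0], [0, 0, 0, 0, 0, 0], [0, 0, 0, 0, 0, 0]]
scene model only 112 mask only 303 of 3410
model only at [[0, 0, 0, 0, 0, 0], [0, 8, 3, 11, 5, 0], [9, 0, 0, 0, 9, 0], [8, 10, 0, 0, 0, 0], [0, 9, 0, 0, 20, 0], [0, 0, 0, 4, 16, 0]]
mask only at [[0, 0, 0, 0, 0, 0], [3, 5, 15, 0, 0, 0], [0, 0, 0, 0, 8, 0], [0, 0, 0, 0, 3, 0], [0, 12, 30, 0, 0, 0], [0, 0, 119, 93, 15, 0]]
top [  16   10   56   43 1698]
scene [  12   16   67   70 3410]
            m             mBBBBBBB              
         #BBBBBm        
[... 432 characters left out ...]
BBBBBBBBBBBBBBBBBBBBBBBBB        
      mBBBBBBBBBBBBBBBBBBBBBBBBBBBBBBBBB        
       mBBBBBBBBBBBBBBBBBBBBBBBBBBBBBBB#        
         mmBBBBBBBBBBBBBBBBBBBBBBBBBBBB         
            mBBBBBBBBBBBBBBBBBBBBBBBBBB         
             ##BBBBBBBBBBBBBBBBBBBBBBBB         
                ##BBBBBBBBBBBBBBBBBBBBm         
                  ###BBBBBBBBBBBBBBBBmm         
                    ####BBBBBBBBBBBBBm          
                    #######BBBBBBBBB##          
                    ##########BBBmm             
                    ########     m              
                    ########                    
focus [0.69655271 0.04972873 0.15178455] [-0.98100301 -0.0742408  -0.17922446]
```

Run:
```python
from h import *
d=pickle.load(open("c0.pkl","rb"))
for nm,c,ctr in(("top",d["top"],(175,283)),("w1",pickle.load(open("w1.pkl","rb")),(355,248)),("w16",pickle.load(open("w16.pkl","rb")),None)):
    p=c["pixels"].astype(int);m=((p[...,0]-p[...,2]>25)).astype(np.uint8);m=cv2.morphologyEx(m,cv2.MORPH_CLOSE,np.ones((7,7)))
    n,l,st,ce=cv2.connectedComponentsWithStats(m)
    for i in range(1,n):
        if st[i,4]<300: continue
        (u,v),(w,h),a=cv2.minAreaRect(cv2.findContours((l==i).astype(np.uint8),0,1)[0][0])
        print(nm,st[i],"c",ce[i].round(1),"rect",round(u,1),round(v,1),round(w,1),round(h,1),round(a,1),"world",onz(c,(u,v),.044).round(4)[:2])
        b=cv2.boxPoints(((u,v),(w,h),a));W=np.array([onz(c,q,.044)[:2] for q in b]);e=W[1]-W[0];g=W[2]-W[1];L=e if np.linalg.norm(e)>np.linalg.norm(g) else g
        print("   ang",(np.degrees(np.arctan2(L[1],L[0]))%180).round(1),"len",np.linalg.norm(e).round(4),np.linalg.norm(g).round(4))
from plant import robot;s=robot.read_state();print(s['tool_pos'],np.degrees(s['q']).round(1))
```

```text
top [ 100  155   60   44 1671] c [129.8 173.2] rect 128.3 176.8 59.3 40.6 5.7 world [0.7793 0.502 ]
   ang 83.4 len 0.1071 0.1579
top [161 260  29  47 742] c [174.9 283.6] rect 175.1 283.1 18.7 45.8 14.0 world [0.5083 0.3706]
   ang 167.5 len 0.1125 0.0473
top [202 271  28  47 819] c [215.5 293.9] rect 215.6 293.4 22.3 46.1 14.0 world [0.483  0.2691]
   ang 167.0 len 0.1124 0.0556
w1 [ 332  211   41   76 1776] c [353.6 248.4] rect 352.2 249.6 74.7 29.3 80.9 world [0.5104 0.364 ]
   ang 165.1 len 0.0405 0.111
w1 [ 259  226   42   75 1787] c [280.9 263.3] rect 280.9 263.1 74.9 30.3 76.0 world [0.4848 0.2632]
   ang 167.0 len 0.0429 0.1121
w16 [609 124  31  32 509] c [625.7 144.9] rect 622.8 142.6 30.8 29.9 74.1 world [0.7879 0.4453]
   ang 126.8 len 0.0366 0.0398
w16 [ 344  133   94   67 2692] c [391.5 167. ] rect 392.8 168.5 91.9 37.2 24.1 world [0.5116 0.3658]
   ang 166.4 len 0.044 0.1141
w16 [ 311  215   89   57 2392] c [355.7 243.2] rect 356.1 243.3 84.6 36.0 23.6 world [0.4848 0.2645]
   ang 165.5 len 0.0471 0.1102
[0.45134442 0.21886634 0.29154386] [20.  -9.  90.5 -0.  98.5 10.8]
```

Run:
```python
from h import *
from plant import robot
s=robot.read_state();M=R.from_rotvec(s['orientation']).as_matrix();ay=np.degrees(np.arctan2(M[1,1],M[0,1]));print(ay)
turn=77-ay;w=np.array([.511,.367])-s['tool_pos'][:2];o=[]
for k in range(10):
    a=np.radians(ay+turn/10*k);y=np.array([np.cos(a),np.sin(a)]);x=np.array([-y[1],y[0]]);q=w*100;o.append((round(q@x,1),round(q@y,1),8,round(-turn/10,2),64))
print(o)
```

```text
9.165733836834802
[(np.float64(13.7), np.float64(8.2), 8, np.float64(-6.78), 64), (np.float64(12.6), np.float64(9.8), 8, np.float64(-6.78), 64), (np.float64(11.4), np.float64(11.2), 8, np.float64(-6.78), 64), (np.float64(10.0), np.float64(12.5), 8, np.float64(-6.78), 64), (np.float64(8.4), np.float64(13.6), 8, np.float64(-6.78), 64), (np.float64(6.7), np.float64(14.5), 8, np.float64(-6.78), 64), (np.float64(5.0), np.float64(15.2), 8, np.float64(-6.78), 64), (np.float64(3.2), np.float64(15.7), 8, np.float64(-6.78), 64), (np.float64(1.3), np.float64(15.9), 8, np.float64(-6.78), 64), (np.float64(-0.6), np.float64(16.0), 8, np.float64(-6.78), 64)]
```

Call:
play_rows(deltas=[13.7,8.2,8,-6.8,64,12.6,9.8,8,-6.8,64,11.4,11.2,8,-6.8,64,10,12.5,8,-6.8,64,8.4,13.6,8,-6.8,64,6.7,14.5,8,-6.8,64,5,15.2,8,-6.8,64,3.2,15.7,8,-6.8,64,1.3,15.9,8,-6.8,64,-0.6,16,8,-6.6,64])

```text
t: 33.97
tool_pos: [0.5115, 0.3663, 0.2107]
orientation: [-0.347, -3.122, 0.0]
force: [-0.0, -0.7, 0.6]
opening: 0.0639
gripper_force: 0.0
```

Call:
play_rows(deltas=[0,0,0,0,64,0,0,0,0,64])

```text
t: 34.13
tool_pos: [0.5107, 0.3655, 0.2102]
orientation: [-0.359, -3.119, 0.002]
force: [0.4, -0.1, 0.4]
opening: 0.0639
gripper_force: 0.0
```

Run:
```python
from h import *
w=snap('w20');s=snap('s20','scene');st=w['st'];M=R.from_rotvec(st['orientation']).as_matrix()
print(st['tool_pos'],np.degrees(np.arctan2(M[1,1],M[0,1])),np.degrees(st['q']).round(),"d tool mm",(M.T@(np.array([.511,.3675,-.008])-st['tool_pos'])*1e3).round(1))
p=w["pixels"].astype(int);m=((p[...,0]-p[...,2]>25)).astype(np.uint8);m=cv2.morphologyEx(m,cv2.MORPH_CLOSE,np.ones((7,7)))
n,l,sb,ce=cv2.connectedComponentsWithStats(m)
for i in range(1,n):
    if sb[i,4]<300: continue
    (u,v),(a,b),g=cv2.minAreaRect(cv2.findContours((l==i).astype(np.uint8),0,1)[0][0]);print(sb[i],ce[i].round(1),round(u,1),round(v,1),round(a,1),round(b,1),round(g,1),onz(w,(u,v),.044).round(4))
print("vase est px",proj(w,[[.511,.3675,.044],[.457,.380,.044]]))
```

```text
[0.5110155  0.36515918 0.21116331] 76.79623132429047 [ 31.  11.  78.  -0.  91. -46.] d tool mm [  0.4   2.5 219.2]
[ 195  156   50  111 4120] [219.7 209.1] 219.0 210.8 110.5 48.1 88.8 [0.4849 0.2634 0.044 ]
[ 299  157   46  111 3957] [321.9 209.6] 321.5 212.0 110.0 45.0 90.0 [0.5103 0.367  0.044 ]
vase est px [[322.10622234 212.50509283]
 [322.11579102 158.01190054]]
```

Call:
play_rows(deltas=[0,2,35,0,64,0,0,40,0,64,0,0,40,0,64,0,0,40,0,64,0,0,30,0,64,0,0,20,0,64,0,0,10,0,64,0,0,4,0,64,0,0,0,0,64,0,0,0,0,55], newtons=25)

```text
t: 35.07
tool_pos: [0.5131, 0.3681, -0.0054]
orientation: [0.357, 3.119, 0.003]
force: [0.4, 0.2, -0.1]
opening: 0.0604
gripper_force: 0.0
```

Call:
play_rows(deltas=[0,0,0,0,45,0,0,0,0,36,0,0,0,0,36,0,0,0,0,36,0,0,0,0,36])

```text
t: 35.48
tool_pos: [0.513, 0.3688, -0.006]
orientation: [0.356, 3.119, 0.004]
force: [1.1, 3.5, 5.7]
opening: 0.0414
gripper_force: 25.0
```

Call:
play_rows(deltas=[0,0,-8,0,36,0,0,-18,0,36,0,0,-20,0,36,25,0,-4,0,36,35,0,0,0,36,35,0,0,0,36,30,0,0,0,36,12,0,0,0,36,0,0,0,0,36,0,0,0,0,36])

```text
t: 36.32
tool_pos: [0.378, 0.3981, 0.0424]
orientation: [0.354, 3.121, -0.001]
force: [0.6, 0.4, -2.5]
opening: 0.0411
gripper_force: 25.0
```

```bash
cat > vf.py <<'E'
from h import *
def vase(c,near):
    p=c["pixels"].astype(int);m=((p[...,0]-p[...,2]>20)).astype(np.uint8);m=cv2.morphologyEx(m,cv2.MORPH_CLOSE,np.ones((5,5)))
    n,l,sb,ce=cv2.connectedComponentsWithStats(m);o=[]
    for i in range(1,n):
        if sb[i,4]>120:
            (u,v),(a,b),g=cv2.minAreaRect(cv2.findContours((l==i).astype(np.uint8),0,1)[0][0]);o.append((np.hypot(u-near[0],v-near[1]).round(1),sb[i].tolist(),round(u,1),round(v,1),round(a,1),round(b,1),round(g,1)))
    return sorted(o)[:2]
E
python3 - <<'E'
from vf import *
s=snap('s21','scene');t=snap('t21','top');st=s['st'];print(st['tool_pos'],st['opening'],st['force'])
ax=st['tool_pos']+[0,0,.048];print("pred",proj(s,ax),vase(s,proj(s,ax)[0]));print(proj(t,ax),vase(t,proj(t,ax)[0]))
E
```

```text
[0.37888172 0.398046   0.04254563] 0.04159024144974142 [ 0.60604331 -0.15049936 -1.55589484]
pred [[514.59087186 267.47406014]] [(np.float64(2.6), [498, 253, 29, 34, 241], 517.1, 267.4, 21.3, 32.3, 48.8), (np.float64(74.1), [419, 267, 45, 41, 705], 442.9, 286.0, 24.0, 44.2, 43.0)]
[[156.21400843 337.36678072]] [(np.float64(15.5), [150, 317, 21, 12, 167], 159.8, 322.2, 20.2, 10.5, 4.4), (np.float64(73.8), [201, 270, 30, 48, 859], 215.4, 293.3, 22.9, 46.2, 9.9)]
```

Call:
play_rows(deltas=[0,0,15,0,36,0,0,15,0,36,0,0,3,0,36,0,0,2,0,36,0,0,2,0,36,0,0,0,0,36])

```text
t: 36.92
tool_pos: [0.3791, 0.3983, 0.0059]
orientation: [0.357, 3.12, 0.001]
force: [1.1, -0.5, 0.9]
opening: 0.0413
gripper_force: 25.0
```

Call:
play_rows(deltas=[0,0,2,0,36,0,0,2,0,36,0,0,0,0,36])

```text
t: 37.17
tool_pos: [0.3786, 0.399, 0.0018]
orientation: [0.356, 3.121, 0.002]
force: [-0.5, 1.4, 2.0]
opening: 0.0417
gripper_force: 25.0
```

Call:
play_rows(deltas=[0,0,2,0,36,0,0,1.5,0,36,0,0,0,0,36])

```text
t: 37.42
tool_pos: [0.3782, 0.3985, -0.0023]
orientation: [0.356, 3.121, 0.001]
force: [-0.2, 2.5, 1.8]
opening: 0.0414
gripper_force: 25.0
```

Run:
```python
from vf import *
s=snap('s22','scene');st=s['st'];print(st['tool_pos'],st['opening'],st['force'],st['wrist_torque'])
```

```text
[ 0.37825259  0.39851938 -0.00217324] 0.04191743606050954 [-0.36264643  1.25714228  2.17815721] [ 0.3092001  -0.0887158   0.06086842]
```

Call:
play_rows(deltas=[0,0,-15,0,36,0,0,-30,0,36,0,0,-35,0,36,0,0,-35,0,36,0,0,-35,-5.5,36,0,0,-35,-6,36,0,0,-17,-6,36,-15,-20,0,0,36,-20,-31,0,0,36,-20,-31,0,0,36])

```text
t: 38.3
tool_pos: [0.4396, 0.3203, 0.1998]
orientation: [-0.127, 3.139, -0.001]
force: [0.3, 0.1, -1.2]
opening: 0.0412
gripper_force: 25.0
```

Call:
play_rows(deltas=[-20,-31,0,0,36,-20,-31,0,0,36,-20,-31,0,0,36,-20,-31,0,0,36,-20,-31,0,0,36,-20,-31,0,0,36,-20,-31,0,0,36,-20,-31,0,0,36,-15,-25,0,0,36,0,0,0,0,36])

```text
t: 39.13
tool_pos: [0.6369, 0.0566, 0.1982]
orientation: [0.115, -3.138, 0.004]
force: [0.4, 0.6, -1.2]
opening: 0.0413
gripper_force: 25.0
```

Run:
```python
from vf import *
s=snap('s23','scene');t=snap('t23','top');st=s['st'];M=R.from_rotvec(st['orientation']).as_matrix()
print(st['tool_pos'],np.degrees(np.arctan2(M[1,1],M[0,1])),st['opening'],st['force'])
print("d tool mm",(M.T@(np.array([.645,.0458,.0944])-st['tool_pos'])*1e3).round(1))
for L in(0,10,20):
    a=np.radians(4.3);b=np.radians(L);f=np.array([np.cos(a)*np.cos(b),np.sin(a)*np.cos(b),np.sin(b)]);g=st['tool_pos']+[0,0,.048]
    print(L,"foot",proj(s,g+f*.0525).round(1),"rim",proj(s,g-f*.0575).round(1),"top foot",proj(t,g+f*.0525).round(1))
g=st['tool_pos']+[0,0,.048];print(vase(s,proj(s,g)[0]),vase(t,proj(t,g)[0]))
# white foot underside blob
p=s['pixels'].astype(int);u,v=proj(s,g+f*.05)[0].astype(int);m=((p.min(2)>100)).astype(np.uint8)[v-40:v+40,u-40:u+40]
sub=p[v-36:v+36:3,u-40:u+40:2];sat=sub[...,0]-sub[...,2]
for r in range(sub.shape[0]): print(''.join('b' if sat[r,c]>20 else ('W' if sub[r,c].min()>125 else ('+' if sub[r,c].min()>90 else ('.' if sub[r,c].max()>60 else '#'))) for c in range(sub.shape[1])))
print(u,v)
```

```text
[0.63572257 0.05911295 0.19822945] 94.25360727732293 0.04135453741148312 [-0.72189289  0.88362092 -1.81917959]
d tool mm [ -8.5 -13.9 103.8]
0 foot [[318.1 241.3]] rim [[344.4 209.1]] top foot [[295.7 192. ]]
10 foot [[318.2 237.6]] rim [[344.1 213.1]] top foot [[295.5 191.3]]
20 foot [[318.8 233.4]] rim [[343.4 217.4]] top foot [[295.4 191.5]]
[(np.float64(127.2), [419, 267, 45, 44, 720], 442.3, 287.3, 24.7, 46.7, 45.0), (np.float64(223.0), [450, 342, 80, 77, 3663], 489.6, 382.2, 75.5, 76.2, 78.0)] [(np.float64(18.2), [289, 224, 22, 22, 393], 298.9, 234.9, 20.8, 21.2, 86.2), (np.float64(112.4), [201, 270, 28, 48, 853], 215.4, 293.4, 22.9, 46.1, 11.3)]
WWWWWWWWW+######.#.............#########
WWWWWWWWWWW.####.#.#.......#############
WWWWWWWWWWWWW.##......###..#############
WWWWWWWWWWWWW........#....########..#..#
WWWWWWWWWWWWW.......##..#.########.####.
+WWWWWWWWWWWW#......##.......#####..####
+WWWWWWWWWWWW#......##..#...b....#..bb.#
+WWWWWWWWWWW+#......###...bbb.......b...
W+..WWWWWWWW+.......##..+.bbb...........
WWWWWWWWWWWW+...........bbbbb......#....
++WWWWWWWWWW....bbbbW+.+..+.b...........
WWWWWWWWWWWW....+++++bb+.+b..#..........
WWWWWWWWWWWW...++++++++b..+..#..........
WWWWWWWWWWWW...+++++++++b...#...........
WWWWWWWWWWWW...+++.#.+++................
WWWWWWWWWWWW....+++++++++b..............
WWWWWWWWWWWW#....++++++++b..............
WWWWWWWWWWWW.......++++.b...............
WWWWWWWWWWWW++.........#................
WWW+WWWWWWWW.#..........................
WWWWWWWWWWWW.####.#.....................
WWWWWWWWWWWWWW++#######.................
WWWWWWWWWWWWWWW+###..########...........
WWWWWWWWWWWWWWWW+.........########......
319 232
```

Call:
play_rows(deltas=[-4,-7,15,0,36,-4.5,-7,25,0,36,0,0,25,0,36,0,0,20,0,36,0,0,12,0,36,0,0,7,0,36,0,0,0,0,36,0,0,0,0,36,0,0,0,0,36])

```text
t: 39.98
tool_pos: [0.6459, 0.0493, 0.0976]
orientation: [-0.124, 3.136, -0.0]
force: [1.1, -0.2, -0.8]
opening: 0.0409
gripper_force: 25.0
```

```bash
cat >> vf.py <<'E'
from scipy.optimize import least_squares as ls
def foot(s,g,yaw=4.3):
    """white underside ellipse + dark mark in a camera"""
    p=s['pixels'].astype(int);a=np.radians(yaw);f=np.array([np.cos(a),np.sin(a),.18]);u,v=proj(s,g+f*.0525)[0].astype(int)
    q=p[v-20:v+20,u-20:u+20];sat=q[...,0]-q[...,2]
    m=((q.min(2)>72)&(abs(sat)<22)).astype(np.uint8)
    n,l,sb,ce=cv2.connectedComponentsWithStats(m);i=1+np.argmin([np.hypot(*(c-[18,20]))-.02*s_[4] for c,s_ in zip(ce[1:],sb[1:])])
    mm=(l==i).astype(np.uint8);c=cv2.findContours(mm,0,1)[0][0];e=cv2.fitEllipse(cv2.convexHull(c));d=np.argwhere((q.max(2)<60)&(cv2.drawContours(mm.copy(),[cv2.convexHull(c)],-1,1,-1)>0))
    print("ellipse",(round(e[0][0]+u-20,2),round(e[0][1]+v-20,2)),np.round(e[1],1),round(e[2],1),"area",sb[i,4],"mark",(d.mean(0)[::-1]+[u-20,v-20]).round(2) if len(d) else None,len(d))
    return q,m
E
python3 - <<'E'
from vf import *
s=snap('s24','scene');t=snap('t24','top');st=s['st'];M=R.from_rotvec(st['orientation']).as_matrix()
print(st['tool_pos'],np.degrees(np.arctan2(M[1,1],M[0,1])),st['force'])
print("d tool mm",(M.T@(np.array([.645,.0458,.0944])-st['tool_pos'])*1e3).round(1))
g=st['tool_pos']+[0,0,.048];q,m=foot(s,g)
for r in q[::2]: print(' '.join('%3d'%x for x in r.min(1)[::1]))
for L in(0,5,10,15):
    a=np.radians(4.3);b=np.radians(L);f=np.array([np.cos(a)*np.cos(b),np.sin(a)*np.cos(b),np.sin(b)]);y=np.array([-np.sin(a),np.cos(a),0]);z=np.cross(f,y)
    C=g+f*.0525;th=np.linspace(0,6.28,40);E=cv2.fitEllipse(proj(s,C+.025*(np.outer(np.cos(th),y)+np.outer(np.sin(th),z))).astype(np.float32));print(L,np.round(E[0],1),np.round(E[1],1),round(E[2],1))
E
```

```text
[0.64608514 0.04925103 0.09784036] 94.50487659994081 [ 0.37410386 -0.2071102  -0.58384271]
d tool mm [ 1.4 -3.4  3.4]
ellipse (np.float64(307.01), np.float64(276.99)) [45.3 56.5] 135.0 area 1288 mark [310.05 259.52] 21
134 135 138 137 139 142 141 142 141 144 145 137  51  31  35  36  52  85  87  85  84  86  76  38  31  33  35  43  53  46  51  49  50  52  52  52  51  54  51  53
145 147 144 145 144 144 144 144 143 146 143 118  51  34  34  35  42  72  86  86  87  86  76  36  33  38  45  49  49  50  48  52  50  51  54  53  52  52  54  52
145 145 144 144 144 144 145 142 143 144 145 146 142 122 100  95  76  75  84  86  87  86  78  42  64  83  50  48  48  64  92 109  78  52  52  53  53  54  53  53
144 144 143 145 144 144 143 145 143 144 143 142 144 143 146 147 145 130  85  83  86  78  70  54  72  57  49  49  70  96 101  68  53  50  52  52  50  51  51  51
145 145 144 146 144 144 144 144 145 144 144 144 144 143 143 144 145 138 131 102  88  75  83  85  87  90  90  85  80  63  55  49  51  63  90  92  56  49  52  52
145 145 145 145 146 144 145 144 144 143 144 143 144 146 140 124 115  98  86  80  
[... 1756 characters left out ...]
41 144 143 140 132 129 116 121 120 122 128 143 143 143 142 141 141 141 141 141 141
142 143 144 142 140 140 137 136 132 131 131 128 127 125 126 125 126 129 128 127 130 133 138 141 141 140 142 143 143 142 142 141 141 142 141 141 141 141 142 143
133 132 130 128 127 126 123 128 128 130 134 134 136 136 137 137 136 134 133 129 126 123 124 126 130 133 137 140 140 143 142 142 141 141 141 141 141 141 142 142
132 132 135 137 137 138 140 140 141 141 142 141 142 142 141 141 140 141 141 141 140 142 137 135 131 129 128 127 131 134 135 138 139 140 140 142 141 140 141 141
0 [312.1 277.9] [13.9 24.3] 127.6
5 [312.1 276.3] [15.5 24.4] 130.5
10 [312.2 274.6] [17.  24.5] 133.8
15 [312.4 272.8] [18.4 24.6] 137.6
```

```bash
cat > ff.py <<'E'
from vf import *
def disc(s,g,off):
    a=np.radians(4.3);f=np.array([np.cos(a),np.sin(a),.18]);u,v=proj(s,g+f*.0525)[0].astype(int)
    q=s['pixels'][v-20:v+20,u-20:u+20].min(2).astype(np.float32);K=8;b=cv2.warpAffine(q,np.float32([[K,0,K/2-.5],[0,K,K/2-.5]]),(40*K,40*K),flags=cv2.INTER_CUBIC)
    m=((b>96)&(b<124)).astype(np.uint8);m=cv2.morphologyEx(m,cv2.MORPH_OPEN,cv2.getStructuringElement(2,(17,17)))
    l=cv2.connectedComponents(m)[1];c0=(np.array(off)-[u-20,v-20]+.5)*K;i=l[int(c0[1]),int(c0[0])];mm=(l==i).astype(np.uint8)
    c=cv2.convexHull(max(cv2.findContours(mm,0,1)[0],key=len));M=cv2.moments(c);C=np.array([M['m10'],M['m01']])/M['m00']
    S=np.array([[M['mu20'],M['mu11']],[M['mu11'],M['mu02']]])/M['m00']/K**2*4;print("n",mm.sum()/K/K)
    return C/K-.5+[u-20,v-20],S
def fitfoot(s,g,off,yaw0=4.3):
    C,S=disc(s,g,off);w,_=np.linalg.eigh(S);print("disc",C.round(2),"axes",(2*np.sqrt(w)).round(2))
    def mk(v):
        a,b=np.radians(v[0]),np.radians(v[1]);f=np.array([np.cos(a)*np.cos(b),np.sin(a)*np.cos(b),np.sin(b)]);y=np.array([-np.sin(a),np.cos(a),0]);z=np.cross(f,y);th=np.linspace(0,2*np.pi,90,endpoint=False)
        O=g+np.array([0,v[3],v[4]])*1e-3+f*.0525;P=proj(s,O+v[2]*1e-3*(np.outer(np.cos(th),y)+np.outer(np.sin(th),z)));e=cv2.moments(P.astype(np.float32)[:,None])
        return O,f,np.array([e['m10'],e['m01']])/e['m00'],np.array([[e['mu20'],e['mu11']],[e['mu11'],e['mu02']]])/e['m00']*4
    def r(v):
        O,f,c,q=mk(v);d=(q-S)/15;return np.r_[c-C,d[0,0],d[0,1],d[1,1]]
    k=ls(r,[yaw0,10,23,0,0],x_scale=[5,5,2,3,3]);print("yaw,pitch,rad,dy,dz",k.x.round(2),"res",np.abs(k.fun).max().round(3));O,f,_,_=mk(k.x);print("foot",O.round(4));return k.x
E
python3 - <<'E'
from ff import *
s=pickle.load(open('s24.pkl','rb'));g=s['st']['tool_pos']+[0,0,.048];fitfoot(s,g,(309,280))
s=pickle.load(open('s23.pkl','rb'));g=s['st']['tool_pos']+[0,0,.048];fitfoot(s,g,(315,240))
E
```

```text
n 225.71875
disc [312.8  274.92] axes [14.55 21.16]
yaw,pitch,rad,dy,dz [ 4.3 10.  23.   0.   0. ] res 0.822
foot [0.6976 0.0531 0.155 ]
n 277.78125
disc [317.25 237.93] axes [16.66 22.8 ]
yaw,pitch,rad,dy,dz [ 4.62 10.   21.54  0.    0.  ] res 1.186
foot [0.6873 0.0633 0.2553]
```

```bash
sed -i 's/k=ls(r,\[yaw0,10,23,0,0\],x_scale=\[5,5,2,3,3\])/k=ls(lambda w:r(w-np.array([0,0,0,50,50])),[yaw0,10,23,50,50],diff_step=.02);k.x=k.x-np.array([0,0,0,50,50])/' ff.py
python3 - <<'E'
from ff import *
for n,o in(('s24',(309,280)),('s23',(315,240))):
    s=pickle.load(open(n+'.pkl','rb'));g=s['st']['tool_pos']+[0,0,.048];fitfoot(s,g,o)
E
```

```text
n 225.71875
disc [312.8  274.92] axes [14.55 21.16]
yaw,pitch,rad,dy,dz [ 4.41  9.24 21.57  1.56  0.99] res 0.0
foot [0.6978 0.0548 0.1553]
n 277.78125
disc [317.25 237.93] axes [16.66 22.8 ]
yaw,pitch,rad,dy,dz [ 4.19  9.11 21.63 -2.26 -1.46] res 0.0
foot [0.6874 0.0606 0.2531]
```

Call:
play_rows(deltas=[1,-2,1.5,0,36,0,-2,1.5,0,36,0,0,0,0,36,0,0,0,0,36,0,0,0,0,36,0,0,0,0,36])

```text
t: 40.58
tool_pos: [0.6442, 0.045, 0.0928]
orientation: [0.123, -3.139, -0.0]
force: [0.2, -0.1, -1.7]
opening: 0.0412
gripper_force: 25.0
```

Run:
```python
from ff import *
from bf import auto
s=snap('s25','scene');st=s['st'];print(st['tool_pos'],st['force'],st['opening'],st['dq'].round(3),st['t']);g=st['tool_pos']+[0,0,.048];fitfoot(s,g,(309,280));auto(s)
t=snap('t25','top')
# camera & bystanders moved? compare with first pictures
d=pickle.load(open('c0.pkl','rb'))
for n,c,rs in(("top",t,{"cam":(265,100,330,130),"candle":(405,165,450,210),"urn":(195,265,235,320),"jug":(210,170,260,220)}),("scene",s,{"cam":(220,290,300,400),"jug":(345,310,410,380),"candle":(170,225,215,290),"urn":(415,262,460,312)})):
    for k,(x0,y0,x1,y1) in rs.items(): print(n,k,np.abs(c['pixels'][y0:y1,x0:x1].astype(int)-d[n]['pixels'][y0:y1,x0:x1]).mean().round(2))
```

```text
[0.64415012 0.04500054 0.09285771] [ 0.04618487  0.04384758 -1.14430462] 0.04194192630593332 [ 0.003  0.    -0.001 -0.002 -0.    -0.   ] 40.6333
n 218.875
disc [311.54 275.27] axes [14.3  20.95]
yaw,pitch,rad,dy,dz [ 4.44  8.9  21.51  1.22  0.77] res 0.0
foot [0.6959 0.0502 0.1498]
[(3, [302.9, 206.0]), (3, [300.3, 218.0]), (3, [294.6, 230.0]), (3, [292.5, 236.0]), (3, [299.4, 242.0]), (1, [385.7, 212.0]), (1, [384.7, 218.0]), (1, [383.7, 224.0]), (1, [382.7, 230.0]), (1, [381.7, 236.0]), (1, [380.7, 242.0]), (2, [310.0, 196.2]), (2, [312.0, 196.5]), (2, [314.0, 197.2]), (2, [380.0, 202.8]), (2, [382.0, 203.3]), (2, [384.0, 203.7])]
lean 25.290405054627318 slide mm 66.63227676820723 dy mm 6.27487988458153 [ 1.82  1.18 -2.58 -3.69  4.07  1.02  0.67  0.29 -0.08 -0.47 -0.81  6.21
  5.98  6.13 -5.66 -5.66 -5.8 ]
top cam 4.92
top candle 7.07
top urn 5.22
top jug 10.66
scene cam 5.86
scene jug 8.78
scene candle 7.54
scene urn 4.8
```

Call:
play_rows(deltas=[-0.5,0,-1.5,0,36,0,0,0,0,36,0,0,0,0,36,0,0,0,0,36,0,0,0,0,36,0,0,0,0,36])

```text
t: 41.18
tool_pos: [0.6446, 0.045, 0.0943]
orientation: [0.123, -3.139, 0.0]
force: [0.9, -0.3, -1.4]
opening: 0.0416
gripper_force: 25.0
```

Run:
```python
from ff import *
from plant import robot
s=snap('s26','scene');st=s['st'];g=st['tool_pos']+[0,0,.048];fitfoot(s,g,(309,280));print(st['tool_pos'],st['dq'].round(3),st['force'])
t=pickle.load(open('t25.pkl','rb'));d=pickle.load(open('c0.pkl','rb'))
for n,c,rs in(("top",t,{"cam":(265,100,330,130),"candle":(405,165,450,210),"jug":(210,170,260,220)}),("scene",s,{"cam":(220,290,300,360),"jug":(345,310,410,380),"candle":(170,225,215,290),"urn":(415,262,460,312)})):
    for k,(x0,y0,x1,y1) in rs.items():
        m=cv2.matchTemplate(c['pixels'][y0-8:y1+8,x0-8:x1+8],d[n]['pixels'][y0:y1,x0:x1],cv2.TM_CCOEFF_NORMED);v=cv2.minMaxLoc(m);print(n,k,np.array(v[3])-8,round(v[1],3))
print(robot.close_job())
```

```text
n 220.046875
disc [311.4  274.81] axes [14.38 20.87]
yaw,pitch,rad,dy,dz [ 4.34  9.49 21.4   1.21  0.53] res 0.0
foot [0.6962 0.0502 0.1515]
[0.64461134 0.04507054 0.09430442] [ 0.    -0.001  0.     0.     0.    -0.001] [ 0.37633249 -0.2508681  -1.56937695]
top cam [0 0] 0.999
top candle [0 0] 0.999
top jug [0 0] 0.862
scene cam [0 0] 1.0
scene jug [0 0] 0.913
scene candle [0 0] 0.999
scene urn [0 0] 0.998
the job is handed in; nothing more can be done
None
```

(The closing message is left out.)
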